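Draw a pendant blank from the dispenser, tip it up and rack it

TASK

Push the dispenser's pusher fully home so that the bottom brass blank slides out onto the lip, and draw the pusher fully back so that the rest of the stack drops. Press down on the wide end where it sticks out past the lip, so that the blank tips up and stands by itself in the well, and take your fingers off it. Then lift it out by the raised tail and stand it, wide end down, on the floor of the rack's leaning slot, leaving the other three blanks stacked in the magazine.

Things in the scene. Friction and masses are not known exactly. Their poses are not given: they have to be found in the camera images.
- dispenser: Fixed metal dispenser 359 mm long, 64 wide. Origin on the bench under the lip; x = the way blanks slide out, z up. Flat deck, top at z=50 mm, from x=-295 to the lip at x=0. On it the magazine: x=-147 to -62, 56 wide, open on top, walls up to z=76, a 5.5 mm high slot under both end walls. From magazine to lip two rails 4 mm high, 42 mm apart, guide the blank.
- lip (a point): Middle of the lip edge, on the deck surface, 50 mm above the bench; axes as the dispenser's. A blank pressed down 9 to 11 mm with a fingertip whose near side is 5 mm or more past the lip tips, slips into the well by itself and rests standing, wide end down, leaning back on the lip at 62 to 82 degrees from level, its tail end 28 to 36 mm above the deck.
- well (a point): Middle of the floor of the well beyond the lip: x=10, z=14 mm of the dispenser. Lined with slippery white plastic, friction about 0.08. The floor runs from the lip's upright face to x=19; from there the far side curves up to x=38 at z=48, the level of a flat rim that ends at x=64. Side cheeks, 48 mm apart, rise only to 28 mm above the bench.
- pusher (a joint): Travel of the pusher in m along the dispenser's +x: 0 = fully back, 0.095 = hard stop, fully home. A tongue 12 mm wide and 3.4 thick passes under the magazine and pushes only the bottom blank. It moves with about 2 to 4 N and stays where left. At full travel the blank lies flat, its wide end 21 mm past the lip.
- pusher_grip (a point): Grip point on the axis of the pusher's upright black post (16 x 16 mm in plan), 95 mm above the bench; the post's top is 19 mm above this point and it is free on all sides for 31 mm below it. With the pusher fully back it is at x=-273, y=0 of the dispenser. Axes as the dispenser's.
- blank0_mid (a point): The bottom one of four flat brass paddles, 72 mm long, 4 thick, 56 g: this point is half-way along and half-way through. x points to the wide end, z is normal to its flat. Wide end (40 mm wide) x=8 to 36, tail (12 mm wide) x=-36 to 8; centre of mass at x=10. It starts at the bottom of the stack, x=-104.5 of the dispenser, wide end towards the lip.
- blank0_nose (a point): Middle of the bottom blank's wide end edge (36 mm from blank0_mid along its x).
- blank1_mid (a point): one of the three blanks stacked above blank0, same shape; point at the middle of its length, half-way through its thickness. It starts in the magazine, second from the bottom.
- blank2_mid (a point): one of the three blanks stacked above blank0, same shape; point at the middle of its length, half-way through its thickness. It starts in the magazine, third from the bottom.
- blank3_mid (a point): one of the three blanks stacked above blank0, same shape; point at the middle of its length, half-way through its thickness. It starts in the magazine, fourth (the top one) from the bottom.
- rack: Fixed wooden rack, 66 (x) x 60 (y) mm, 44 mm high. Origin at the centre of its underside. One straight slot runs along its y, 13 mm wide, 24 mm deep, open at both ends, leaning 0.26 rad (15 degrees) back: its mouth is shifted to the rack's -x.
- slot (a point): Middle of the slot's floor, 14 mm above the bench; z points up along the slanted slot, out of its mouth, x is across the slot (square to its walls), y along it. A blank stood in it leans back against the -x wall.

How it is judged (in metres and radians):
On the way, in this order (a step that is already met when the one before it is completed fails the run):
1. the bottom blank lies flat on the deck with its wide end past the lip (x of blank0_mid in the frame of dispenser between -0.02 and -0.003 m and angle between blank0_mid's own z axis and vertical below 0.15 rad and z of blank0_mid in the frame of dispenser between 0.046 and 0.057 m), for 0.2 s.
2. the pusher is drawn back and the rest of the stack has dropped onto the deck, the blank still lying flat at the lip (value of joint pusher below 0.01 m and z of blank1_mid in the frame of dispenser between 0.0495 and 0.0545 m and angle between blank0_mid's own z axis and vertical below 0.15 rad and x of blank0_mid in the frame of dispenser between -0.022 and -0.003 m), for 0.2 s.
3. the blank has been tipped up and stands by itself in the well, not touched by the fingers (angle between blank0_mid's own z axis and vertical above 0.9 rad and x of blank0_nose in the frame of dispenser between -0.002 and 0.035 m and z of blank0_nose in the frame of dispenser between 0.008 and 0.03 m and y of blank0_nose in the frame of dispenser between -0.02 and 0.02 m and contact force between the fingers and blank0 below 0.05 N and linear speed of blank0 below 0.03 m/s), for 0.3 s.
At the end, for the whole second after the job is handed in: Blank0 stands in the slot, wide end down: the middle of its wide end within 8 mm across, 22 mm along and 6 mm above the slot floor's middle, its length within 0.3 rad of the slot's slant, at rest; pusher back to within 10 mm; the other three blanks lie stacked flat in the magazine on the deck (value of joint pusher below 0.01 m and x of blank1_mid in the frame of dispenser between -0.11 and -0.099 m and y of blank1_mid in the frame of dispenser between -0.006 and 0.006 m and z of blank1_mid in the frame of dispenser between 0.0495 and 0.0545 m and x of blank2_mid in the frame of dispenser between -0.11 and -0.099 m and y of blank2_mid in the frame of dispenser between -0.006 and 0.006 m and z of blank2_mid in the frame of dispenser between 0.0535 and 0.0585 m and x of blank3_mid in the frame of dispenser between -0.11 and -0.099 m and y of blank3_mid in the frame of dispenser between -0.006 and 0.006 m and z of blank3_mid in the frame of dispenser between 0.0575 and 0.0625 m and x of blank0_nose in the frame of slot between -0.008 and 0.008 m and y of blank0_nose in the frame of slot between -0.022 and 0.022 m and z of blank0_nose in the frame of slot between -0.003 and 0.006 m and angle between the x axis of blank0_mid and the z axis of slot, either way round below 0.3 rad and z of blank0_mid in the frame of slot above 0.03 m and linear speed of blank0 below 0.02 m/s); the robot touches nothing.
It also fails if it takes over 59 s, if anything falls off the work surface, if the arm or the gripper's body presses on something with over 40 N, if the wrist force passes 120 N, or if a joint passes its speed limit or range.

ROBOT

A 6-joint arm with a two-finger parallel gripper is mounted at the origin on the work surface. World frame = base frame: x ahead of the robot, y to its left, z up, the work surface at z = 0. Lengths are in mm, angles in rad, forces in N, time in s.
With the tool pointing down it reaches from about 350 to 975 mm from the base axis. Payload 7.1 kg.
Tool frame: the origin (TCP) lies at the very end of the fingers, on their centre line; the grasp point (between the pads) lies 19 mm behind it; x points along the fingers, y is the direction in which the jaws open and shut, and the axes are right-handed (so a half turn about x gives the same grasp; the last joint's range is limited). The gripper opens to 88 mm and grips with 3 to 60 N. Pads are 20 mm wide; open, the fingers measure 115 mm over their backs; the gripper's body (75 mm by 178 mm) begins 61 mm behind the grasp point.
Start: joints at [-1.227, 0.423, 1.63, -0, 1.089, -0.019], TCP at [221.825, -584.293, 222.675] pointing down, gripper open.
Joint ranges: [-3, 3], [-0.9, 2.11], [0.09, 2.58], [-1.31, 4.45], [0.11, 2.69], [-2.54, 2.54]. Speed limits (rad/s): [2.39, 2.39, 3.01, 3.14, 3.14, 3.14].

INTERFACE

Orientations are given as a rotation vector (axis times angle).
In Python, from workcell import ctrl gives the robot as it stands. The module is installed in compiled form; this text tells all that it offers.
- The arm moves only by the tool carry_out, never from a script. Its argument "commands" is a list of rows, each a list of 6 numbers: the shift along the tool's x, y, z in m, then the turn, a rotation vector about the tool's x, y, z in degrees. In form: [[tx, ty, tz, rx, ry, rz], ...]. A call has 1 to 8 rows; each row shifts and turns the pose as measured when the row begins, along the tool's axes as they then stand; what a row does not reach is not made up. A row lasts 1/8 s, in which the tool goes at most 62.5 mm and 10.7 degrees, less where a joint would pass 70% of its speed; a pose out of reach is approached as far as the arm can. A call with a gripper value outside its range is refused whole. "grip" is the closure, from 0 (fully open) to 1 (shut), set as the call begins (left out, the last holds). The fingers move at their own pace and stop on an object; the grip force is fixed at half the most. Time passes only in rows, so rows that do not move let the fingers close. It gives the time, the measured TCP pose, the force and the opening at its end, in the units of the state.
- ctrl.get_obs(): the state, without advancing time (a new reading comes with each control period).
- ctrl.get_image(name): name is "side" or "top" or "wrist"; returns a dict with "pixels" (400x640x3 uint8, blue, green, red), "intrinsics" (3x3 intrinsics, pixels), "rvec" (rotation vector, rad) and "tvec" (3), from world to camera coordinates, as OpenCV has them. Camera axes: x right, y down, z forward; pixel columns grow to the right and rows downward; lengths in mm; the calibration is good to about 2 mm. A picture is of the moment at which its call begins. There is no depth.
- ctrl.close_job(): hands the job in, once; it reports no verdict.
The state is a dict: "t": time; "qpos": joint angles; "qvel": joint speeds; "joint_torque": joint torques, N m; "ee_pos": TCP position; "orientation": TCP orientation; "ft_force": force on the tool from outside, world axes, zero at the start; "moment": the same for the moment, N m; "width": finger opening in mm.
Only numpy, scipy, OpenCV 4.12 (cv2) and the standard library are available. Lean on these libraries where they do the work, as an engineer would, in place of code of your own. Each camera call takes 0.05 s, during which the arm holds its last target. There are 200 camera calls.

## Working session

There is one attempt and no reset: what is moved stays moved. The work goes in short steps, Python scripts to look and compute and a tool call to move; the robot and the scene stay as the last step left them, time stands still between calls to the robot, and variables do not carry over. Pictures are saved under pics/ and viewed, about 8 in all and at most 12, crops included, and the job is handed in when it is done.

Besides the shell and the picture viewer there is one more tool, called after "Call:" as name(argument=value, ...), one argument or row to a line, values as JSON. carry_out: Moves the arm, as the interface text tells. Its arguments: {"type":"object","properties":{"commands":{"type":"array"},"grip":{"type":"number"}},"required":["commands"]}

```bash
mkdir -p pics; cat > h.py <<'E'
import numpy as np, cv2
from scipy.spatial.transform import Rotation as R
from workcell import ctrl
def shot(n,f):
    d=ctrl.get_image(n); cv2.imwrite('pics/'+f,d['pixels']); np.savez('pics/'+f+'.npz',K=d['intrinsics'],r=d['rvec'],t=d['tvec']); return d
def cam(f):
    z=np.load('pics/'+f+'.npz'); return z['K'],R.from_rotvec(np.ravel(z['r'])).as_matrix(),np.ravel(z['t'])
def ray(f,u,v):
    K,M,t=cam(f); return -M.T@t, M.T@np.linalg.solve(K,[u,v,1.])
def onz(f,u,v,z):
    o,d=ray(f,u,v); return o+d*(z-o[2])/d[2]
def proj(f,p):
    K,M,t=cam(f); q=K@(M@np.asarray(p,float)+t); return q[:2]/q[2]
E
python3 - <<'E'
from h import *
for n in ('top','side'): 
    shot(n,n+'0.png'); print(n, ray(n+'0.png',320,200))
o=ctrl.get_obs(); print(o)
E
```

```text
top (array([490.25377971,  20.59158008, 726.09576705]), array([ 0.13009386,  0.01164129, -0.99154771]))
side (array([ 369.66759929, -541.21813043,  530.36944265]), array([ 0.2725644 ,  0.76708156, -0.58093257]))
{'t': 0.1, 'qpos': array([-1.22699283e+00,  4.23746217e-01,  1.63059249e+00, -3.60750993e-05,
        1.08861869e+00, -1.89928175e-02]), 'qvel': array([ 0.00029695, -0.0020042 , -0.00287571,  0.00029879, -0.00122903,
        0.00091607]), 'joint_torque': array([-3.57776810e-05, -5.45610166e+01, -2.74324107e+01,  6.44758763e-02,
        1.87130476e-02, -2.44123066e-05]), 'ee_pos': array([ 221.65723948, -583.84125868,  221.99908993]), 'orientation': array([ 2.02387238,  0.37265282, -2.02439138]), 'ft_force': array([-0.5505346 ,  0.40361949,  0.810605  ]), 'moment': array([ 0.03284133, -0.00435102,  0.00682812]), 'width': 87.59248124851405}
```

View pics/top0.png

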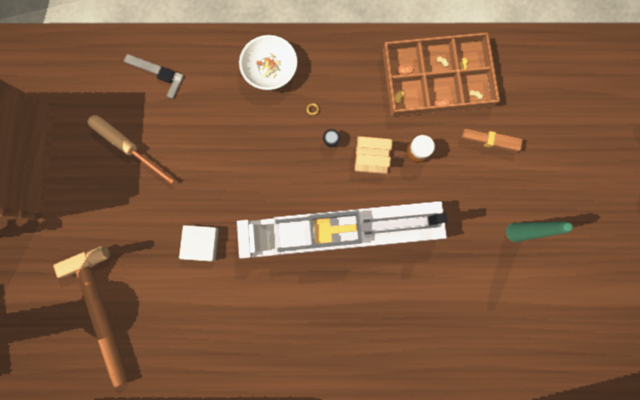

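View pics/side0.png

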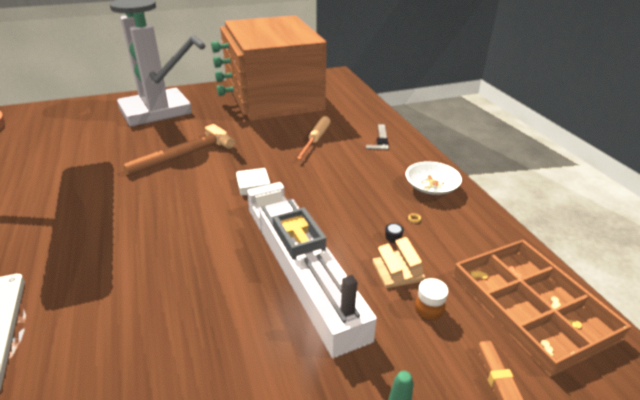

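Top view: dispenser at cols 238–446, rows 203–257 (lip end left, black post at ~(437,219)), small wooden rack at (373,155). Side view: post at (348,295), rack at (400,262). I zoom in for accurate corners.

```bash
python3 - <<'E'
from h import *
a=cv2.imread('pics/top0.png')[125:265,230:460]; b=cv2.imread('pics/side0.png')[160:350,225:445]
a=cv2.resize(a,None,fx=3.47,fy=3.47,interpolation=cv2.INTER_CUBIC)
b=cv2.resize(b,None,fx=3,fy=3,interpolation=cv2.INTER_CUBIC)
cv2.imwrite('pics/a.png',a);cv2.imwrite('pics/b.png',b);print(a.shape,b.shape)
for u,v in [(240,222),(240,257),(443,203),(446,240)]: print(onz('top0.png',u,v,50))
# white dispenser mask
im=cv2.imread('pics/top0.png')
hsv=cv2.cvtColor(im,cv2.COLOR_BGR2HSV)
m=((hsv[...,1]<60)&(hsv[...,2]>150)).astype('uint8'); m[:,:225]=0;m[:195]=0;m[265:]=0;m[:,460:]=0
m=cv2.morphologyEx(m,cv2.MORPH_CLOSE,np.ones((25,25)))
c=max(cv2.findContours(m,0,2)[0],key=cv2.contourArea)
print(cv2.boxPoints(cv2.minAreaRect(c)))
E
```

```text
(486, 798, 3) (570, 660, 3)
[540.58534377 167.78411058  50.        ]
[480.37431056 166.07396592  50.        ]
[ 573.27372252 -187.08385473   50.        ]
[ 508.78383157 -189.43770738   50.        ]
[[234.81438 220.08249]
 [442.5144  199.98248]
 [446.21027 238.17319]
 [238.51025 258.2732 ]]
```

View pics/a.png

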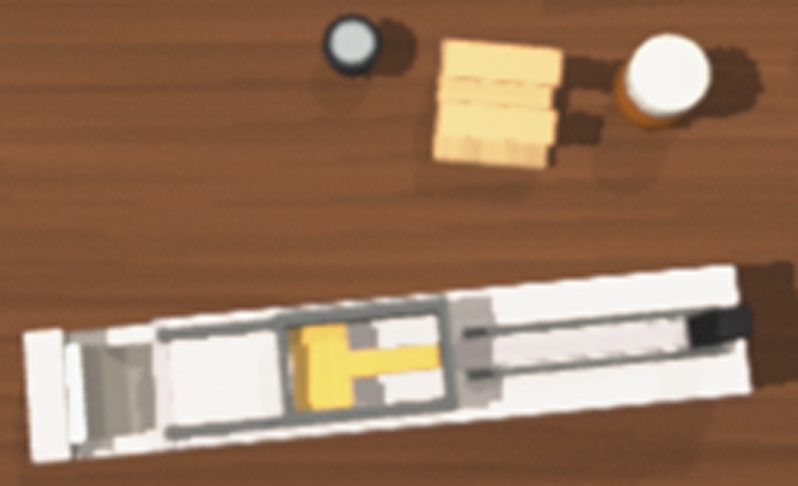

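View pics/b.png

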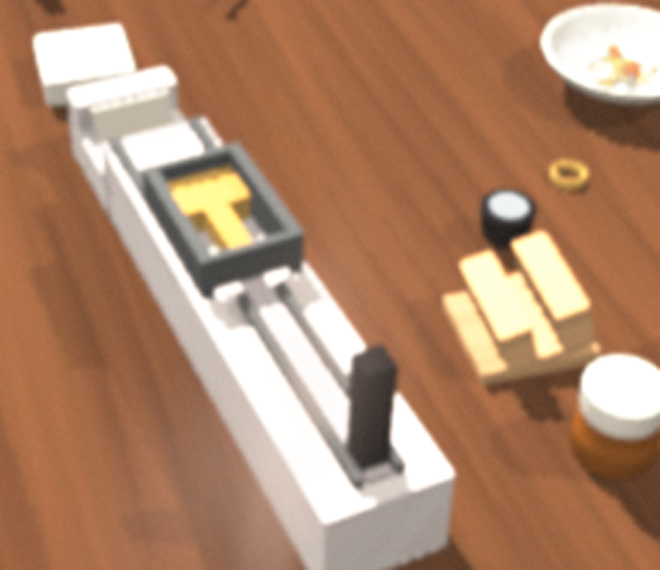

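```bash
python3 - <<'E'
from h import *
f='top0.png'
g=lambda u,v,z,s=3.47,ou=230,ov=125:onz(f,ou+u/s,ov+v/s,z)[:2]
A=[g(25,332,48),g(33,463,48)];B=[g(737,265,50),g(750,393,50)]
print(A,B)
fr=(A[0]+A[1])/2; re=(B[0]+B[1])/2
print('len',np.linalg.norm(fr-re),'w',np.linalg.norm(A[0]-A[1]),np.linalg.norm(B[0]-B[1]))
# long edge directions and mid
d=(fr-re)/np.linalg.norm(fr-re); yaw=np.arctan2(d[1],d[0])
mid=(fr+re)/2; lip=mid+d*115.5
print('yaw',yaw,'lip',lip)
D=lambda x,y,z:np.r_[lip+d*x+np.array([-d[1],d[0]])*y,z]
for n,p in dict(lip=D(0,0,50),posttop=D(-273,0,114),grip=D(-273,0,95),magf=D(-62,-28,76)).items():
    print(n,p,'top',(proj(f,p)-[230,125])*3.47,'side',(proj('side0.png',p)-[225,160])*3)
print('rack top corners z=44', [g(*q,44) for q in [(440,38),(562,48),(435,140),(555,142)]])
print('rack ', [g(*q,14) for q in [(435,160),(548,168)]])
b=cv2.imread('pics/side0.png')[225:305,365:435]; a=cv2.imread('pics/top0.png')[130:180,345:405]
b=cv2.resize(b,None,fx=6,fy=6,interpolation=cv2.INTER_CUBIC);a=cv2.resize(a,(420*60//50*1,420),interpolation=cv2.INTER_CUBIC)
c=np.zeros((480,800,3),'uint8');c[:480,:420]=b[:480,:420];c[:320,424:424+376]=cv2.resize(a,(376,320));cv2.imwrite('pics/rack.png',c)
E
```

```text
[array([543.05490819, 173.16710988]), array([477.91200412, 167.2793967 ])] [array([ 576.15767851, -186.14394195]), array([ 511.78384034, -189.81241377])]
len 359.76334548791107 w 65.40843306628165 64.47828103966619
yaw 1.6640127418903925 lip [516.47619729 106.1210939 ]
lip [516.47619729 106.1210939   50.        ] top [156.8760118  384.63557362] side [150.43230408 132.61288467]
posttop [ 541.88744029 -165.69367526  114.        ] top [737.57984904 322.00026905] side [370.94496313 362.37234315]
grip [ 541.88744029 -165.69367526   95.        ] top [725.40029103 325.43328941] side [368.9402083  394.42954815]
magf [550.12568668  46.99654853  76.        ] top [273.4860433  312.44518626] side [235.56214414 142.91154025]
rack top corners z=44 [array([696.67448358, -38.09715503]), array([ 691.18208268, -101.67043111]), array([642.28484385, -34.79354437]), array([641.12287018, -96.76352045])]
rack  [array([637.97917935, -37.08953662]), array([633.48957856, -97.80258567])]
```

View pics/rack.png

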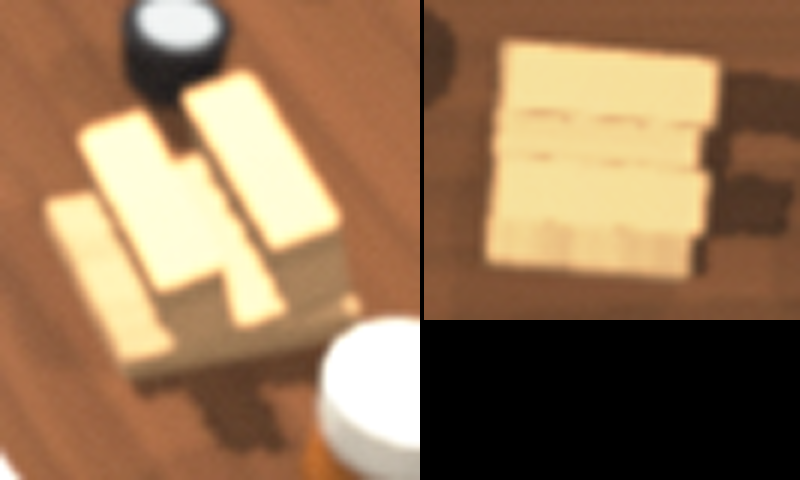

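```bash
python3 - <<'E'
from h import *
s=lambda u,v,z:onz('side0.png',365+u/6,225+v/6,z)[:2].round(1)
t=lambda u,v,z:onz('top0.png',345+(u-424)*60/376,130+v*50/320,z)[:2].round(1)
print('side top z44');[print(q,s(*q,44)) for q in [(160,290),(220,270),(275,250),(342,220),(80,130),(140,110),(185,90),(243,70)]]
print('side z14');[print(q,s(*q,14)) for q in [(175,350),(230,325),(285,310),(352,290),(125,362),(47,205),(358,305)]]
print('top z44');[print(q,t(*q,44)) for q in [(503,40),(720,60),(500,115),(716,125),(497,158),(710,172),(493,218),(703,234)]]
print('top z14');[print(q,t(*q,14)) for q in [(486,263),(690,278)]]
E
```

```text
side top z44
(160, 290) [ 636.8 -108.9]
(220, 270) [ 654.1 -107.4]
(275, 250) [ 670.5 -105.4]
(342, 220) [ 691.9 -101.1]
(80, 130) [643.5 -48.2]
(140, 110) [662.  -46.1]
(185, 90) [677.1 -42.5]
(243, 70) [695.8 -40.1]
side z14
(175, 350) [ 647.3 -103. ]
(230, 325) [664.7 -99.6]
(285, 310) [680.8 -99.3]
(352, 290) [701.  -98.5]
(125, 362) [ 633.3 -102.7]
(47, 205) [638.8 -42.9]
(358, 305) [ 699.7 -103.8]
top z44
(503, 40) [696.1 -39.5]
(720, 60) [ 690.2 -102.1]
(500, 115) [674.3 -38.4]
(716, 125) [ 671.3 -100.5]
(497, 158) [661.9 -37.4]
(710, 172) [657.7 -98.4]
(493, 218) [644.6 -36. ]
(703, 234) [640. -96.]
top z14
(486, 263) [638.  -36.2]
(690, 278) [633.4 -96.9]
```

Rack analysis: walls lean so the mouth shifts toward world −x (rack yaw ≈ −0.09), slot floor ≈ (674,−70,14). Dispenser yaw 1.664, lip ≈ (516.5,106). Next, a planning helper and the first move.

```bash
cat >> h.py <<'E'
LIP=np.array([516.5,106.1]); YAW=1.664
def D(x,y,z):
    c,s=np.cos(YAW),np.sin(YAW); return np.array([LIP[0]+c*x-s*y,LIP[1]+s*x+c*y,z])
def ori(jaw,tilt=None):
    """tool down (x axis = tilt dir or -z), jaw: horizontal angle of tool y"""
    x=np.array([0,0,-1.]) if tilt is None else np.asarray(tilt)/np.linalg.norm(tilt)
    y=np.array([np.cos(jaw),np.sin(jaw),0]); y-=x*(x@y); y/=np.linalg.norm(y)
    return R.from_matrix(np.c_[x,y,np.cross(x,y)])
def plan(wps,v=50.,w=10.,p=None,q=None):
    """wps: list of (pos, Rotation); prints rows"""
    o=ctrl.get_obs()
    if p is None: p=o['ee_pos']; q=R.from_rotvec(o['orientation'])
    k=0
    for P,Q in wps:
        dr=(q.inv()*Q).as_rotvec(degrees=True); n=max(1,int(np.ceil(max(np.linalg.norm(P-p)/v,np.linalg.norm(dr)/w))))
        print('--',n,'rows to',np.round(P,1))
        for i in range(n):
            s=q.inv().apply((P-p)/n)/1000
            print([float(round(a,4)) for a in s]+[float(round(a,2)) for a in dr/n])
            p=p+(P-p)/n; q=q*R.from_rotvec(dr/n,degrees=True)
        q=Q
def st():
    o=ctrl.get_obs(); q=R.from_rotvec(o['orientation']); m=q.as_matrix()
    print('t',round(o['t'],2),'pos',o['ee_pos'].round(1),'x',m[:,0].round(3),'y',m[:,1].round(3),'F',o['ft_force'].round(1),'w',round(o['width'],1),'q',o['qpos'].round(2))
E
python3 - <<'E'
from h import *
st()
for j in (YAW+np.pi/2,YAW-np.pi/2):
    plan([(D(-273,0,170),ori(j))],55)
shot('wrist','w0.png'); print(ray('w0.png',320,200))
E
```

```text
t 0.1 pos [ 221.7 -583.8  222. ] x [-0.     0.001 -1.   ] y [ 0.355 -0.935 -0.001] F [-0.6  0.4  0.8] w 87.6 q [-1.23  0.42  1.63 -0.    1.09 -0.02]
-- 11 rows to [ 541.9 -165.7  170. ]
[0.0048, -0.0252, -0.0407, 9.59, 0.01, 0.0]
[0.0043, -0.0288, -0.0327, 9.59, 0.01, 0.0]
[0.0039, -0.0307, -0.0249, 9.59, 0.01, 0.0]
[0.0036, -0.0313, -0.0177, 9.59, 0.01, 0.0]
[0.0033, -0.0307, -0.0111, 9.59, 0.01, 0.0]
[0.003, -0.0292, -0.0053, 9.59, 0.01, 0.0]
[0.0027, -0.027, -0.0003, 9.59, 0.01, 0.0]
[0.0024, -0.0243, 0.0038, 9.59, 0.01, 0.0]
[0.0022, -0.0212, 0.0071, 9.59, 0.01, 0.0]
[0.002, -0.0179, 0.0095, 9.59, 0.01, 0.0]
[0.0018, -0.0146, 0.0113, 9.59, 0.01, 0.0]
-- 10 rows to [ 541.9 -165.7  170. ]
[0.0052, -0.0277, -0.0448, -7.46, -0.01, 0.01]
[0.0047, -0.0195, -0.0432, -7.46, -0.01, 0.01]
[0.0042, -0.0124, -0.0408, -7.46, -0.01, 0.01]
[0.0038, -0.0063, -0.0379, -7.46, -0.01, 0.01]
[0.0034, -0.0012, -0.0345, -7.46, -0.01, 0.01]
[0.0031, 0.003, -0.031, -7.46, -0.01, 0.01]
[0.0028, 0.0063, -0.0273, -7.46, -0.01, 0.01]
[0.0025, 0.0088, -0.0236, -7.46, -0.01, 0.01]
[0.0022, 0.0106, -0.02, -7.46, -0.01, 0.01]
[0.002, 0.0118, -0.0166, -7.46, -0.01, 0.01]
(array([ 288.7861071 , -558.73577977,  382.16678539]), array([-0.23429293, -0.10169486, -0.96697534]))
```

```bash
python3 - <<'E'
s=open('h.py').read()
s=s.replace("        for i in range(n):\n","        dp=(P-p)/n\n        for i in range(n):\n").replace("q.inv().apply((P-p)/n)","q.inv().apply(dp)").replace("p=p+(P-p)/n;","p=p+dp;")
open('h.py','w').write(s)
from h import *
plan([(D(-273,0,170),ori(YAW-np.pi/2))],45)
E
```

```text
-- 12 rows to [ 541.9 -165.7  170. ]
[0.0044, -0.0231, -0.0373, -6.21, -0.0, 0.0]
[0.0044, -0.0189, -0.0396, -6.21, -0.0, 0.0]
[0.0044, -0.0145, -0.0414, -6.21, -0.0, 0.0]
[0.0044, -0.01, -0.0427, -6.21, -0.0, 0.0]
[0.0044, -0.0053, -0.0436, -6.21, -0.0, 0.0]
[0.0043, -0.0005, -0.0439, -6.21, -0.0, 0.0]
[0.0043, 0.0042, -0.0437, -6.21, -0.0, 0.0]
[0.0043, 0.0089, -0.043, -6.21, -0.0, 0.0]
[0.0043, 0.0135, -0.0418, -6.21, -0.0, 0.0]
[0.0043, 0.018, -0.0401, -6.21, -0.0, 0.0]
[0.0043, 0.0222, -0.0379, -6.21, -0.0, 0.0]
[0.0043, 0.0262, -0.0353, -6.21, -0.0, 0.0]
```

Call:
carry_out(
  commands=[
    [0.0044,-0.0231,-0.0373,-6.2,0,0],
    [0.0044,-0.019,-0.0396,-6.2,0,0],
    [0.0044,-0.0145,-0.0414,-6.2,0,0],
    [0.0044,-0.01,-0.0427,-6.2,0,0],
    [0.0044,-0.0053,-0.0436,-6.2,0,0],
    [0.0043,-0.0005,-0.0439,-6.2,0,0],
    [0.0043,0.0042,-0.0437,-6.2,0,0],
    [0.0043,0.0089,-0.043,-6.2,0,0],
  ],
  grip=0,
)

```text
t: 1.15
ee_pos: [436.4, -296.7, 185.1]
orientation: [1.441, 1.042, -1.441]
ft_force: [0.7, -0.2, 0.1]
width: 87.6
```

Call:
carry_out(
  commands=[
    [0.0043,0.0135,-0.0418,-6.2,0,0],
    [0.0043,0.018,-0.04,-6.2,0,0],
    [0,0,0,0,0,0],
  ],
)

```text
t: 1.52
ee_pos: [490.6, -221.1, 175.6]
orientation: [1.277, 1.167, -1.277]
ft_force: [-0.2, -0.5, -0.7]
width: 88.1
```

```bash
python3 - <<'E'
from h import *
st(); plan([(D(-273,0,170),ori(YAW-np.pi/2))],45)
shot('wrist','w1.png'); print(ray('w1.png',320,200))
E
```

```text
t 1.52 pos [ 490.6 -221.1  175.6] x [-0.002  0.002 -1.   ] y [ 0.996 -0.092 -0.002] F [-0.2 -0.5 -0.7] w 88.1 q [-0.45  0.36  1.86  0.    0.93 -0.35]
-- 2 rows to [ 541.9 -165.7  170. ]
[0.0028, 0.023, -0.0299, -5.32, -0.05, 0.05]
[0.0028, 0.0257, -0.0277, -5.32, -0.05, 0.05]
(array([ 496.61993076, -149.50946644,  335.88574597]), array([-0.0131745 , -0.2545409 , -0.96711514]))
```

View pics/w1.png

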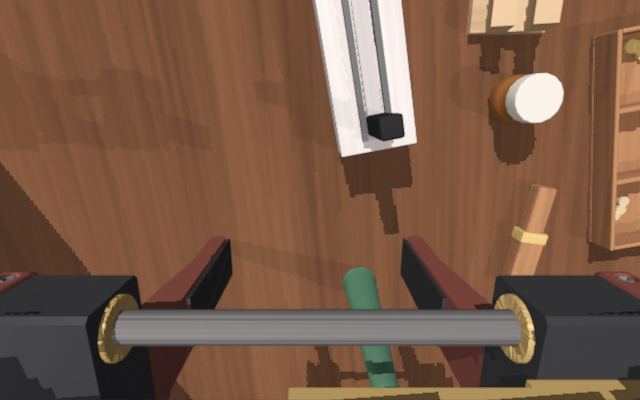

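```bash
python3 - <<'E'
from h import *
print(onz('w1.png',388,121,114),D(-273,0,114),proj('w1.png',D(-273,0,114)))
print(onz('w1.png',342,157,50),D(-295,32,50),onz('w1.png',415,144,50),D(-295,-32,50))
print(onz('w1.png',314,0,50),'y disp?')
E
```

```text
[ 541.18197722 -160.26134072  114.        ] [ 541.90777956 -165.71509292  114.        ] [389.44811019 129.6413579 ]
[ 514.47687408 -189.22952123   50.        ] [ 512.09418314 -190.59780717   50.        ] [ 575.71803993 -184.04913558   50.        ] [ 575.81640272 -184.64140463   50.        ]
[502.07816101 -70.11228827  50.        ] y disp?
```

Call:
carry_out(
  commands=[
    [0.003,0.023,-0.03,-5.3,0,0],
    [0.003,0.026,-0.028,-5.3,0,0],
    [0,0,0,0,0,0],
  ],
)

```text
t: 1.95
ee_pos: [541.2, -168.6, 169.7]
orientation: [1.143, 1.252, -1.145]
ft_force: [0.1, -0.8, -1.1]
width: 87.6
```

```bash
python3 - <<'E'
from h import *
st(); plan([(D(-273,0,76),ori(YAW-np.pi/2))],32)
E
```

```text
t 1.95 pos [ 541.2 -168.6  169.7] x [-0.002  0.001 -1.   ] y [ 0.996  0.089 -0.002] F [ 0.1 -0.8 -1.1] w 87.6 q [-0.32  0.41  1.8  -0.    0.94 -0.41]
-- 3 rows to [ 541.9 -165.7   76. ]
[0.0312, 0.0004, -0.0009, -0.08, -0.02, 0.05]
[0.0312, 0.0004, -0.0009, -0.08, -0.02, 0.05]
[0.0312, 0.0004, -0.0009, -0.08, -0.02, 0.05]
```

Wrist view: post top at ~(388,121), dispenser rear corners (342,157),(415,144). All agree with my pose within ~1.5 mm. Descend and grip.

Call:
carry_out(
  commands=[
    [0.031,0.001,-0.001,0,0,0],
    [0.031,0.0005,-0.001,0,0,0],
    [0.031,0,-0.001,0,0,0],
    [0,0,0,0,0,0],
  ],
)

```text
t: 2.45
ee_pos: [539.0, -171.6, 75.6]
orientation: [1.151, 1.246, -1.155]
ft_force: [-0.4, -0.1, 0.5]
width: 87.9
```

Call:
carry_out(
  commands=[
    [0,0,0,0,0,0],
    [0,0,0,0,0,0],
    [0,0,0,0,0,0],
    [0,0,0,0,0,0],
    [0,0,0,0,0,0],
    [0,0,0,0,0,0],
  ],
  grip=1,
)

```text
t: 3.2
ee_pos: [540.6, -174.1, 80.2]
orientation: [1.154, 1.238, -1.154]
ft_force: [0.8, -0.3, 1.2]
width: 31.1
```

```bash
python3 -c "
from h import *
st()
shot('side','s1.png')"
```

```text
t 3.2 pos [ 540.6 -174.1   80.2] x [ 0.003 -0.003 -1.   ] y [0.997 0.074 0.003] F [ 0.8 -0.3  1.2] w 31.1 q [-0.33  0.54  1.84 -0.    0.75 -0.4 ]
```

Call:
carry_out(
  commands=[
    [0.004,0.001,-0.008,-0.8,0,0],
    [0,0,0,0,0,0],
    [0,0,0,0,0,0],
  ],
)

```text
t: 3.62
ee_pos: [545.2, -166.3, 77.4]
orientation: [1.144, 1.237, -1.138]
ft_force: [0.2, -1.6, 2.2]
width: 15.9
```

```bash
python3 -c "
from h import *
st();st()"
```

```text
t 3.62 pos [ 545.2 -166.3   77.4] x [ 0.011 -0.006 -1.   ] y [0.996 0.089 0.011] F [ 0.2 -1.6  2.2] w 15.9 q [-0.32  0.54  1.85 -0.    0.74 -0.4 ]
t 3.62 pos [ 545.2 -166.3   77.4] x [ 0.011 -0.006 -1.   ] y [0.996 0.089 0.011] F [ 0.2 -1.6  2.2] w 15.9 q [-0.32  0.54  1.85 -0.    0.74 -0.4 ]
```

Call:
carry_out(
  commands=[
    [0,0,-0.02,0,0,0],
    [0,0,-0.02,0,0,0],
    [0,0,-0.02,0,0,0],
  ],
)

```text
t: 4.0
ee_pos: [539.7, -109.1, 77.4]
orientation: [1.141, 1.234, -1.141]
ft_force: [1.3, -7.6, 2.7]
width: 15.8
```

```bash
python3 -c "
from h import *
st();plan([(np.array([545.2-8.85,-166.3+94.6,76]),ori(YAW-np.pi/2))],20)"
```

```text
t 4.0 pos [ 539.7 -109.1   77.4] x [ 0.011 -0.01  -1.   ] y [0.996 0.088 0.011] F [ 1.3 -7.6  2.7] w 15.8 q [-0.22  0.52  1.89 -0.01  0.72 -0.3 ]
-- 2 rows to [536.4 -71.7  76. ]
[0.0005, -0.0, -0.0188, -0.14, 0.33, -0.3]
[0.0006, 0.0, -0.0188, -0.14, 0.33, -0.3]
```

Call:
carry_out(
  commands=[
    [0.0005,0,-0.018,0,0.3,-0.3],
    [0.0005,0,-0.018,0,0.3,-0.3],
    [0,0,-0.006,0,0,0],
  ],
)

```text
t: 4.38
ee_pos: [535.9, -71.0, 77.5]
orientation: [1.134, 1.244, -1.144]
ft_force: [0.7, -29.3, -3.4]
width: 16.1
```

Call:
carry_out(
  commands=[
    [0,0,-0.006,0,0,0],
  ],
)

```text
t: 4.5
ee_pos: [535.7, -68.6, 77.6]
orientation: [1.128, 1.24, -1.145]
ft_force: [1.3, -27.0, -2.9]
width: 16.0
```

```bash
python3 -c "
from h import *
st()
im=cv2.imread('pics/side0.png')
a=shot('top','t2.png')['pixels'][125:265,230:460];b=shot('side','s2.png')['pixels'][160:350,225:445]
c=np.zeros((600,700,3),'uint8');c[:390,:]=cv2.resize(a,(700,426))[36:];cv2.imwrite('pics/c.png',np.hstack([cv2.resize(a,(493,300)),cv2.resize(b,(300,300))]))
st()"
```

```text
t 4.5 pos [535.7 -68.6  77.6] x [ 0.003 -0.015 -1.   ] y [0.995 0.095 0.001] F [  1.3 -27.   -2.9] w 16.0 q [-0.14  0.51  1.91 -0.02  0.72 -0.22]
t 4.6 pos [535.7 -68.4  77.5] x [ 0.002 -0.015 -1.   ] y [0.995 0.095 0.001] F [  1.3 -23.3   0.1] w 15.8 q [-0.14  0.51  1.91 -0.02  0.72 -0.22]
```

View pics/c.png

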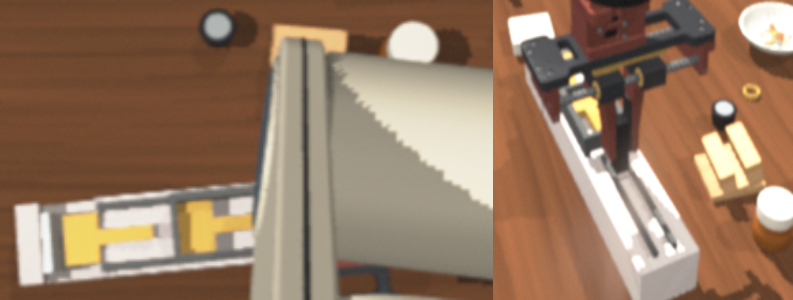

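Blank lies flat at the lip, with the pusher at its stop (23–29 N). Draw back.

Call:
carry_out(
  commands=[
    [0,0,0.001,0,0,0],
    [0,0,0.02,0,0,0],
    [0,0,0.02,0,0,0],
    [0,0,0.02,0,0,0],
    [0,0,0.018,0,0,0],
  ],
)

```text
t: 5.22
ee_pos: [542.9, -144.9, 77.5]
orientation: [1.132, 1.245, -1.142]
ft_force: [2.4, 3.9, -0.5]
width: 15.9
```

```bash
python3 -c "
from h import *
st();plan([(np.array([545.2,-166.3,76]),ori(YAW-np.pi/2))],20)"
```

```text
t 5.22 pos [ 542.9 -144.9   77.5] x [ 0.002 -0.01  -1.   ] y [0.995 0.095 0.001] F [ 2.4  3.9 -0.5] w 15.9 q [-0.28  0.54  1.86 -0.01  0.74 -0.36]
-- 2 rows to [ 545.2 -166.3   76. ]
[0.0009, 0.0001, 0.0107, 0.06, 0.29, -0.02]
[0.0008, 0.0001, 0.0107, 0.06, 0.29, -0.02]
```

Call:
carry_out(
  commands=[
    [0.001,0,0.011,0,0.3,0],
    [0.001,0,0.012,0,0.3,0],
    [0,0,0.006,0,0,0],
  ],
)

```text
t: 5.6
ee_pos: [545.1, -168.7, 76.7]
orientation: [1.15, 1.26, -1.137]
ft_force: [5.7, 27.8, 0.4]
width: 15.7
```

Call:
carry_out(
  commands=[
    [0,0,0.005,0,0,0],
  ],
)

```text
t: 5.72
ee_pos: [545.2, -169.7, 76.5]
orientation: [1.155, 1.265, -1.136]
ft_force: [2.9, 23.5, 4.9]
width: 15.7
```

Call:
carry_out(
  commands=[
    [0,0,-0.002,0,0,0],
    [0,0,0,0,0,0],
    [0,0,0,0,0,0],
  ],
  grip=0.4,
)

```text
t: 6.1
ee_pos: [543.9, -167.0, 76.0]
orientation: [1.153, 1.267, -1.136]
ft_force: [0.7, 0.2, -0.2]
width: 42.4
```

Call:
carry_out(
  commands=[
    [-0.02,0,0,0,0,0],
    [-0.03,0,0,0,0,0],
    [-0.03,0,0,0,0,0],
  ],
)

```text
t: 6.48
ee_pos: [541.8, -168.9, 155.0]
orientation: [1.152, 1.273, -1.141]
ft_force: [-0.0, -0.7, -0.2]
width: 53.0
```

```bash
python3 -c "
from h import *
st();plan([(D(-50,0,150),ori(YAW-np.pi/2))],48)
shot('wrist','w3.png')
a=shot('top','t3.png')['pixels'];cv2.imwrite('pics/d.png',np.vstack([cv2.resize(a[190:265,230:460],(640,209)),cv2.imread('pics/w3.png')[:390]]))"
```

```text
t 6.47 pos [ 541.8 -168.9  155. ] x [-0.012  0.02  -1.   ] y [ 0.996  0.09  -0.01 ] F [-0.  -0.7 -0.2] w 53.0 q [-0.33  0.43  1.8   0.02  0.93 -0.43]
-- 5 rows to [521.2  56.3 150. ]
[0.0019, -0.0001, -0.0452, -0.04, -0.24, 0.11]
[0.0017, -0.0, -0.0452, -0.04, -0.24, 0.11]
[0.0016, -0.0, -0.0452, -0.04, -0.24, 0.11]
[0.0014, 0.0, -0.0452, -0.04, -0.24, 0.11]
[0.0012, 0.0001, -0.0452, -0.04, -0.24, 0.11]
```

View pics/d.png

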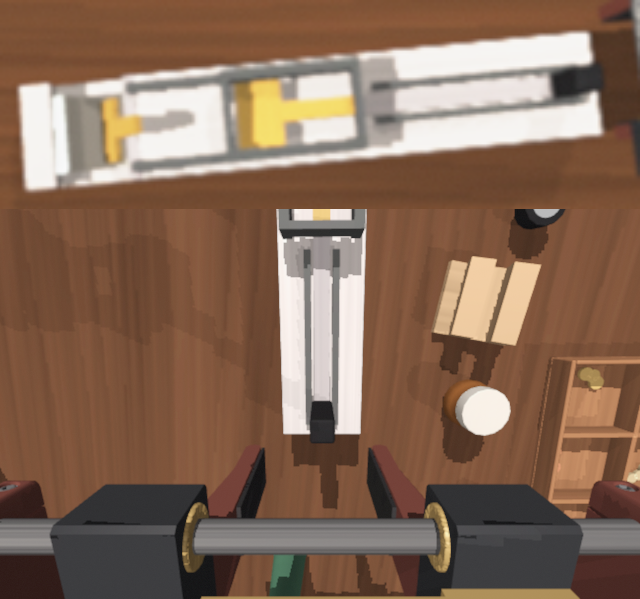

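The top strip shows the blank's wide end foreshortened (cols 105–125) with a shadow of the raised tail: it may have moved/tipped already. Check in detail.

```bash
python3 - <<'E'
from h import *
b=shot('side','s3.png')['pixels']
st()
a2=cv2.imread('pics/t2.png')[200:265,230:330];a3=cv2.imread('pics/t3.png')[200:265,230:330]
A=np.vstack([cv2.resize(a,(400,260),interpolation=cv2.INTER_CUBIC) for a in (a2,a3)])
B=cv2.resize(b[175:275,235:312],(400,520),interpolation=cv2.INTER_CUBIC)
cv2.imwrite('pics/e.png',np.hstack([A,B]))
for f in ('t2.png','t3.png'):
    print(f,[(x,(proj('top0.png',D(x,0,54))-[230,200])*4) for x in (21,0,-50)])
print([(x,z,(proj('side0.png',D(x,0,z))-[235,175])*5.2) for x,z in ((21,54),(0,54),(-51,54),(12,14),(-12,84))])
E
```

```text
t 6.62 pos [ 543.1 -169.3  155.7] x [-0.008  0.019 -1.   ] y [ 0.996  0.09  -0.006] F [-0.1  0.3 -0.5] w 52.9 q [-0.33  0.43  1.8   0.02  0.93 -0.43]
t2.png [(21, array([131.04968531, 147.61860449])), (0, array([179.71694312, 142.96853533])), (-50, array([295.42392612, 131.9129407 ]))]
t3.png [(21, array([131.04968531, 147.61860449])), (0, array([179.71694312, 142.96853533])), (-50, array([295.42392612, 131.9129407 ]))]
[(21, 54, array([187.03288765, 109.3865012 ])), (0, 54, array([208.25214403, 142.24244273])), (-51, 54, array([263.27513198, 227.4401538 ])), (12, 14, array([201.98425822, 216.83528839])), (-12, 84, array([216.49784692,  87.04933446]))]
```

View pics/e.png

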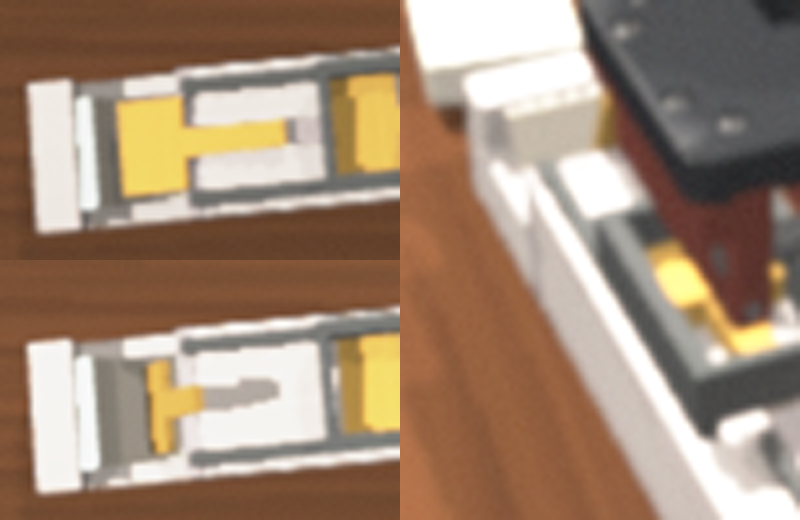

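Crop e: at t2 the nose was ~27 mm past the lip (crop col 117, where I expected 131 for 21 mm). The push had overshot and now the blank stands in the well, tail tip at top px (280,300). It probably tipped before step 2 could register. I'll mend that: take it by the tail edges, lay it flat at the lip again, then press it down as asked. First, locate it.

```bash
python3 - <<'E'
from h import *
def inD(p):
    c,s=np.cos(YAW),np.sin(YAW); d=p[:2]-LIP; return np.array([c*d[0]+s*d[1],-s*d[0]+c*d[1],p[2]]).round(1)
f='t3.png'
im=cv2.imread('pics/t3.png'); hsv=cv2.cvtColor(im,cv2.COLOR_BGR2HSV)
m=(hsv[...,0]>15)&(hsv[...,0]<32)&(hsv[...,1]>110)&(hsv[...,2]>120)
ys,xs=np.nonzero(m[270-70:265,255:290]); 
for x in range(264,286):
    c=np.nonzero(m[200:265,x])[0]
    if len(c): print(x,c.min()+200,c.max()+200,end=' | ')
print()
for u,v in [(280.5,299.5-0),]: pass
for z in (78,82,86): print(z,'tip',inD(onz(f,280.7,200+138/4.,z)))
for u,v in [(267,204+0)]: pass
print('magazine blank y check',[ (x,inD(onz(f,230+x/4,200+y/4,60))) for x,y in [(345,85),(345,180)]])
print('rim corners',inD(onz(f,230+28/4,200+82/4,48)),inD(onz(f,230+38/4,200+232/4,48)), 'wide strip top, z40',inD(onz(f,230+172/4,200+(360-260)/4,40)),inD(onz(f,230+172/4,200+(452-260)/4,40)))
E
```

```text
266 227 229 | 267 226 242 | 268 226 247 | 269 225 247 | 270 225 247 | 271 225 247 | 272 230 247 | 273 232 246 | 274 232 238 | 275 232 238 | 276 232 237 | 277 232 237 | 278 232 237 | 279 232 237 | 280 234 236 | 
78 tip [-12.7   0.1  78. ]
82 tip [-13.1   0.3  82. ]
86 tip [-13.5   0.5  86. ]
magazine blank y check [(345, array([-73.2, -17.7,  60. ])), (345, array([-69.5,  22.6,  60. ]))]
rim corners [ 64.6 -33.   48. ] [64.5 32.  48. ] wide strip top, z40 [  3.7 -19.9  40. ] [ 6.7 20.3 40. ]
```

```bash
sed -i 's/^LIP=.*/LIP=np.array([519.0,106.3]); YAW=1.664/' h.py; cat >> h.py <<'E'
def Dir(x,y,z): return D(x,y,z)-D(0,0,0)
def tl(a): a=np.radians(a); return Dir(-np.sin(a),0,-np.cos(a))
J=YAW-np.pi/2
def inD(p):
    c,s=np.cos(YAW),np.sin(YAW); d=p[:2]-LIP; return np.array([c*d[0]+s*d[1],-s*d[0]+c*d[1],p[2]]).round(1)
E
python3 - <<'E'
from h import *
plan([(D(45,0,150),ori(J,tl(55)))],42,9)
E
```

```text
-- 8 rows to [514.8 151.1 150. ]
[0.0015, 0.0001, -0.0402, -0.0, -7.01, 0.05]
[-0.0034, 0.0001, -0.0401, -0.0, -7.01, 0.05]
[-0.0083, 0.0001, -0.0393, -0.0, -7.01, 0.05]
[-0.013, 0.0001, -0.038, -0.0, -7.01, 0.05]
[-0.0176, 0.0001, -0.0362, -0.0, -7.01, 0.05]
[-0.0219, 0.0001, -0.0337, -0.0, -7.01, 0.05]
[-0.0258, 0.0002, -0.0308, -0.0, -7.01, 0.05]
[-0.0294, 0.0002, -0.0274, -0.0, -7.01, 0.05]
```

Call:
carry_out(
  commands=[
    [0.0015,0,-0.0402,0,-7,0],
    [-0.0034,0,-0.0401,0,-7,0],
    [-0.0083,0,-0.0393,0,-7,0],
    [-0.013,0,-0.038,0,-7,0],
    [-0.0176,0,-0.0362,0,-7,0],
    [-0.0219,0,-0.0337,0,-7,0],
    [-0.0258,0,-0.0308,0,-7,0],
    [-0.0294,0,-0.0274,0,-7,0],
  ],
  grip=0.75,
)

```text
t: 7.62
ee_pos: [513.3, 153.3, 140.1]
orientation: [0.428, 0.471, -1.443]
ft_force: [1.1, -0.1, 0.2]
width: 22.3
```

```bash
python3 - <<'E'
from h import *
st(); print(inD(ctrl.get_obs()['ee_pos']))
plan([(D(35.5,0,104),ori(J,tl(55)))],20,9)
w=shot('wrist','w4.png')['pixels'];s=shot('side','s4.png')['pixels'];t=shot('top','t4.png')['pixels']
c=np.vstack([np.hstack([w,np.zeros((400,160,3),'uint8')]),np.hstack([cv2.resize(s[120:270,180:380],(266,200)),cv2.resize(t[190:270,220:400],(450,200)),np.zeros((200,84,3),'uint8')])])
cv2.imwrite('pics/f.png',c)
E
```

```text
t 7.62 pos [513.3 153.3 140.1] x [ 0.068 -0.834 -0.548] y [ 0.996  0.084 -0.003] F [ 1.1 -0.1  0.2] w 22.3 q [ 0.68  0.74  1.68 -0.77  1.47  0.99]
[ 47.3   1.3 140.1]
-- 2 rows to [515.7 141.6 104. ]
[0.0148, 0.0008, -0.0119, -0.07, 0.88, 0.28]
[0.015, 0.0007, -0.0116, -0.07, 0.88, 0.28]
```

View pics/f.png

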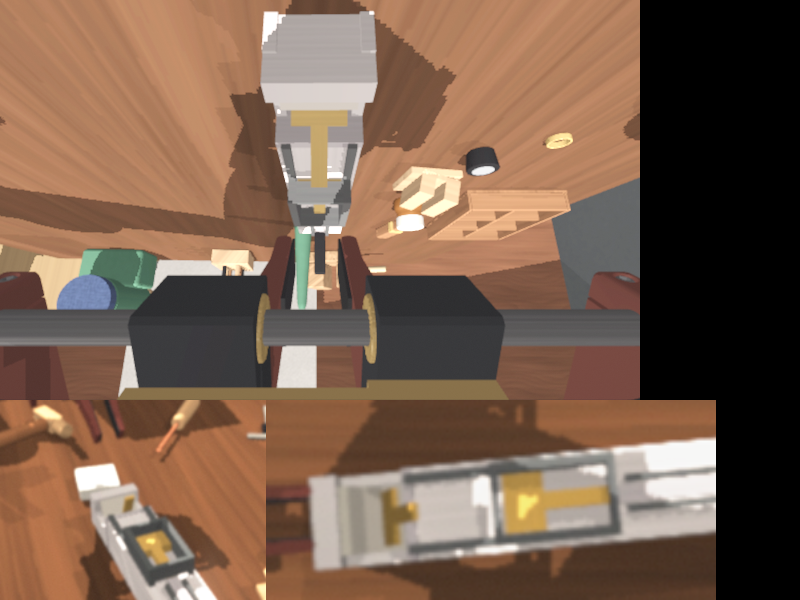

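Wrist view: blank stands in the well; wide part at (291–348,110–125), tail tip at (319,187). Triangulate the tip using top+wrist and plan the approach.

```bash
python3 - <<'E'
from h import *
o1,d1=ray('w4.png',319,187); o2,d2=ray('t3.png',280.6,234.6)
A=np.c_[d1,-d2]; k=np.linalg.lstsq(A,o2-o1,rcond=None)[0]; a=o1+k[0]*d1;b=o2+k[1]*d2
print(inD(a),inD(b))
for u in (312.5,326.5): print(inD(onz('w4.png',u,180,80)))
for u in (291,348): print(inD(onz('w4.png',u,118,42)))
print('rims z48',inD(onz('w4.png',262,83,48)),inD(onz('w4.png',377,83,48)))
E
```

```text
[-12.5   0.8  78.1] [-12.4   2.7  78. ]
[ 6.2  5.2 80. ]
[ 6.2 -4.3 80. ]
[22.9 19.6 42. ]
[ 22.7 -18.6  42. ]
rims z48 [67.3 31.6 48. ] [ 67.  -30.6  48. ]
```

```bash
python3 - <<'E'
from h import *
plan([(D(30,0.5,98),ori(J,tl(55))),(D(-13.7,0.5,67.3),ori(J,tl(55)))],20,9)
E
```

```text
-- 3 rows to [515.7 136.1  98. ]
[0.0123, 0.0005, -0.0079, 0.04, 0.53, 0.17]
[0.0124, 0.0005, -0.0078, 0.04, 0.53, 0.17]
[0.0124, 0.0004, -0.0076, 0.04, 0.53, 0.17]
-- 3 rows to [519.8  92.6  67.3]
[0.0178, -0.0, -0.0, 0.0, 0.0, 0.0]
[0.0178, -0.0, -0.0, 0.0, 0.0, 0.0]
[0.0178, -0.0, -0.0, 0.0, 0.0, 0.0]
```

Call:
carry_out(
  commands=[
    [0.0123,0.0005,-0.008,0,0.5,0.2],
    [0.0123,0.0005,-0.008,0,0.5,0.2],
    [0.0123,0.0005,-0.0075,0,0.5,0.2],
  ],
)

```text
t: 8.15
ee_pos: [515.7, 132.0, 95.8]
orientation: [0.451, 0.497, -1.428]
ft_force: [0.0, 0.1, -0.5]
width: 21.9
```

```bash
python3 - <<'E'
from h import *
st(); print(inD(ctrl.get_obs()['ee_pos']))
plan([(D(-13.7,0.5,67.3),ori(J,tl(55)))],20,9)
E
```

```text
t 8.15 pos [515.7 132.   95.8] x [ 0.075 -0.814 -0.575] y [ 0.996  0.093 -0.001] F [ 0.   0.1 -0.5] w 21.9 q [ 0.64  0.79  1.72 -0.79  1.36  1.03]
[25.9  0.9 95.8]
-- 3 rows to [519.8  92.6  67.3]
[0.0163, 0.0001, -0.0002, 0.02, -0.04, 0.02]
[0.0163, 0.0001, -0.0002, 0.02, -0.04, 0.02]
[0.0163, 0.0001, -0.0002, 0.02, -0.04, 0.02]
```

Call:
carry_out(
  commands=[
    [0.0163,0,0,0,0,0],
    [0.0163,0,0,0,0,0],
  ],
)

```text
t: 8.4
ee_pos: [518.3, 102.4, 76.0]
orientation: [0.452, 0.497, -1.43]
ft_force: [-1.3, 0.6, 0.6]
width: 21.8
```

```bash
python3 - <<'E'
from h import *
st(); print(inD(ctrl.get_obs()['ee_pos']))
plan([(D(-13.7,0.5,67.3),ori(J,tl(55)))],20,9)
E
```

```text
t 8.4 pos [518.3 102.4  76. ] x [ 0.074 -0.814 -0.576] y [ 0.996  0.091 -0.001] F [-1.3  0.6  0.6] w 21.8 q [ 0.6   0.81  1.75 -0.83  1.31  1.05]
[-3.9  1.1 76. ]
-- 1 rows to [519.8  92.6  67.3]
[0.0131, 0.0006, -0.0014, -0.02, -0.16, 0.14]
```

Call:
carry_out(
  commands=[
    [0.0131,0.0005,-0.0014,0,0,0],
  ],
)

```text
t: 8.52
ee_pos: [519.7, 91.2, 66.8]
orientation: [0.452, 0.497, -1.431]
ft_force: [0.4, 0.2, -0.2]
width: 21.9
```

Call:
carry_out(
  commands=[
    [0,0,0,0,0,0],
    [0,0,0,0,0,0],
    [0,0,0,0,0,0],
  ],
  grip=1,
)

```text
t: 8.9
ee_pos: [519.7, 90.5, 66.5]
orientation: [0.452, 0.497, -1.432]
ft_force: [0.3, -0.1, -0.2]
width: 11.8
```

```bash
python3 - <<'E'
from h import *
st(); print(inD(ctrl.get_obs()['ee_pos']))
E
```

```text
t 8.9 pos [519.7  90.5  66.5] x [ 0.072 -0.815 -0.576] y [ 0.996  0.089 -0.002] F [ 0.3 -0.1 -0.2] w 11.8 q [ 0.58  0.82  1.76 -0.85  1.29  1.06]
[-15.8   0.7  66.5]
```

```bash
python3 - <<'E'
from h import *
plan([(D(-15.8,.7,121),ori(J,tl(55))),(D(-42,.7,75),ori(J,tl(-11)))],20,9.5)
E
```

```text
-- 3 rows to [519.8  90.5 121. ]
[-0.0105, -0.0, 0.0149, -0.02, -0.05, 0.08]
[-0.0105, -0.0, 0.0149, -0.02, -0.05, 0.08]
[-0.0104, 0.0, 0.0149, -0.02, -0.05, 0.08]
-- 7 rows to [522.2  64.4  75. ]
[0.0068, -0.0, -0.0032, 0.0, 9.43, -0.0]
[0.0073, -0.0, -0.0021, 0.0, 9.43, -0.0]
[0.0075, -0.0, -0.0009, 0.0, 9.43, -0.0]
[0.0076, -0.0, 0.0004, 0.0, 9.43, -0.0]
[0.0074, -0.0, 0.0016, 0.0, 9.43, -0.0]
[0.007, -0.0, 0.0028, 0.0, 9.43, -0.0]
[0.0065, -0.0, 0.0039, 0.0, 9.43, -0.0]
```

Call:
carry_out(
  commands=[
    [-0.0105,0,0.015,0,0,0],
    [-0.0105,0,0.015,0,0,0],
    [-0.0105,0,0.015,0,0,0],
  ],
)

```text
t: 9.28
ee_pos: [519.8, 91.2, 124.8]
orientation: [0.451, 0.497, -1.431]
ft_force: [-0.6, -0.2, -0.5]
width: 11.4
```

Call:
carry_out(
  commands=[
    [0.0068,0,-0.0032,0,9.4,0],
    [0.0073,0,-0.002,0,9.4,0],
    [0.0075,0,-0.001,0,9.4,0],
    [0.0076,0,0.0004,0,9.4,0],
    [0.0074,0,0.0016,0,9.4,0],
    [0.007,0,0.0028,0,9.4,0],
  ],
)

```text
t: 10.02
ee_pos: [526.0, 73.9, 95.7]
orientation: [1.175, 1.281, -1.101]
ft_force: [-0.6, -0.1, -0.5]
width: 11.1
```

```bash
python3 - <<'E'
from h import *
st(); print(inD(ctrl.get_obs()['ee_pos']))
plan([(D(-42,.7,66),ori(J,tl(-11)))],20,9.5)
for n in ('side','top'): shot(n,n+'5.png')
s=cv2.imread('pics/side5.png')[130:250,200:340];t=cv2.imread('pics/top5.png')[190:270,220:380]
cv2.imwrite('pics/g.png',np.vstack([cv2.resize(s,(560,360)) if 0 else cv2.resize(s,(420,360)),np.zeros((0,420,3),'uint8'),cv2.resize(t,(420,210))]))
E
```

```text
t 10.03 pos [526.   73.9  95.7] x [ 0.011  0.049 -0.999] y [0.995 0.101 0.016] F [-0.6 -0.1 -0.5] w 11.1 q [ 0.09  0.47  1.93  0.07  0.73 -0.07]
[-32.9  -4.   95.7]
-- 2 rows to [522.2  64.4  66. ]
[0.0146, -0.0026, 0.0052, 0.29, 4.14, -0.43]
[0.0142, -0.0025, 0.0063, 0.29, 4.14, -0.43]
```

Call:
carry_out(
  commands=[
    [0.0146,-0.0026,0.0052,0.3,4.1,-0.4],
    [0.0142,-0.0025,0.006,0.3,4.1,-0.4],
  ],
)

```text
t: 10.38
ee_pos: [522.5, 62.8, 67.7]
orientation: [1.273, 1.391, -1.054]
ft_force: [-0.2, 0.8, -0.4]
width: 11.4
```

```bash
cat >> h.py <<'E'
def ymask(f):
    hsv=cv2.cvtColor(cv2.imread('pics/'+f),cv2.COLOR_BGR2HSV)
    return ((hsv[...,0]>15)&(hsv[...,0]<32)&(hsv[...,1]>110)&(hsv[...,2]>90)).astype('uint8')
E
python3 - <<'E'
from h import *
st(); print(inD(ctrl.get_obs()['ee_pos']))
plan([(D(-42,.7,60),ori(J,tl(-11)))],20,9.5)
shot('side','side6.png');shot('top','top6.png')
m=ymask('top6.png')
for x in range(250,300):
    c=np.nonzero(m[195:265,x])[0]
    if len(c): print(x,c.min()+195,c.max()+195,end=' | ')
print()
m=ymask('side6.png'); m[:, :240]=0; m[:165]=0;m[240:]=0;m[:,310:]=0
for y in range(165,240,2):
    c=np.nonzero(m[y])[0]
    if len(c): print(y,c.min(),c.max(),end=' | ')
print()
for z in (66,76): print(z,[ (x,y,proj('top6.png',D(x,y,z)).round(),proj('side6.png',D(x,y,z)).round()) for x,y in ((21,20),(21,-20),(-7,20),(-7,-20),(-30,0))])
s=cv2.imread('pics/side6.png')[150:250,230:330];t=cv2.imread('pics/top6.png')[200:265,240:320]
cv2.imwrite('pics/g.png',np.hstack([cv2.resize(s,(400,400),interpolation=2),cv2.resize(t,(400,325),interpolation=2)[np.r_[:325,[0]*75]]]))
E
```

```text
t 10.38 pos [522.5  62.8  67.7] x [-0.016  0.185 -0.983] y [0.996 0.089 0.001] F [-0.2  0.8 -0.4] w 11.4 q [-0.01  0.53  1.94  0.29  0.72 -0.32]
[-43.7   0.5  67.7]
-- 1 rows to [522.2  64.4  60. ]
[0.0079, -0.0002, -0.0002, -0.22, 0.32, -0.09]
263 225 236 | 264 225 248 | 265 225 248 | 266 225 248 | 267 225 245 | 268 225 240 | 269 225 229 | 
165 303 308 | 167 294 298 | 169 284 290 | 171 276 286 | 173 270 297 | 175 297 298 | 177 270 270 | 179 270 298 | 181 272 298 | 183 272 273 | 185 267 273 | 187 262 287 | 189 272 287 | 191 265 287 | 193 266 273 | 195 266 270 | 197 284 284 | 199 283 287 | 201 283 288 | 203 283 289 | 205 283 290 | 207 283 290 | 219 294 302 | 221 287 304 | 223 283 306 | 225 284 306 | 227 285 308 | 229 286 308 | 231 287 307 | 233 288 304 | 235 290 299 | 237 294 301 | 239 296 303 | 
66 [(21, 20, array([262., 247.]), array([261., 193.])), (21, -20, array([261., 223.]), array([283., 188.])), (-7, 20, array([279., 245.]), array([266., 201.])), (-7, -20, array([277., 222.]), array([288., 196.])), (-30, 0, array([292., 232.]), array([282., 206.]))]
76 [(21, 20, array([261., 247.]), array([261., 188.])), (21, -20, array([260., 223.]), array([282., 183.])), (-7, 20, array([278., 245.]), array([266., 196.])), (-7, -20, array([276., 221.]), array([288., 191.])), (-30, 0, array([291., 232.]), array([282., 201.]))]
```

View pics/g.png

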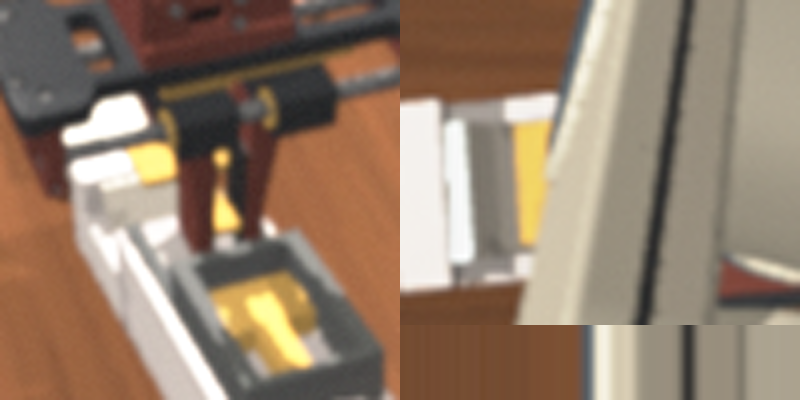

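Held blank is flat over the lip (nose edge at top col 263; side wide corner (267,190), matching the prediction for a level blank). Hold briefly, then lower.

Call:
carry_out(
  commands=[
    [0.007,0,-0.002,0,0,0],
    [0,0,0,0,0,0],
    [0,0,0,0,0,0],
  ],
)

```text
t: 10.85
ee_pos: [521.4, 67.1, 60.9]
orientation: [1.267, 1.389, -1.059]
ft_force: [0.9, -0.1, -1.2]
width: 11.3
```

```bash
python3 - <<'E'
from h import *
st(); print(inD(ctrl.get_obs()['ee_pos']))
plan([(D(-42.5,.6,53),ori(J,tl(0)))],20,6)
E
```

```text
t 10.85 pos [521.4  67.1  60.9] x [-0.018  0.179 -0.984] y [ 0.996  0.09  -0.002] F [ 0.9 -0.1 -1.2] w 11.3 q [-0.    0.54  1.94  0.28  0.7  -0.31]
[-39.2   1.3  60.9]
-- 2 rows to [522.4  63.9  53. ]
[0.0036, 0.0004, 0.0023, -0.09, -5.17, 0.05]
[0.0038, 0.0003, 0.002, -0.09, -5.17, 0.05]
```

Call:
carry_out(
  commands=[
    [0.0036,0.0004,0.0023,0,-5.2,0],
    [0.0036,0.0003,0.002,0,-5.2,0],
  ],
)

```text
t: 11.1
ee_pos: [523.3, 63.3, 54.1]
orientation: [1.139, 1.245, -1.146]
ft_force: [-0.3, -0.8, -1.3]
width: 11.5
```

```bash
python3 - <<'E'
from h import *
st(); print(inD(ctrl.get_obs()['ee_pos']))
plan([(D(-42.5,.6,53),ori(J,tl(0)))],20,6)
E
```

```text
t 11.1 pos [523.3  63.3  54.1] x [ 0.001 -0.007 -1.   ] y [0.996 0.089 0.   ] F [-0.3 -0.8 -1.3] w 11.5 q [ 0.1   0.54  1.94 -0.01  0.66  0.02]
[-43.2  -0.3  54.1]
-- 1 rows to [522.4  63.9  53. ]
[0.0011, -0.0009, -0.0007, -0.26, 0.39, -0.01]
```

Call:
carry_out(
  commands=[
    [0.0025,-0.0009,-0.0007,0,0,0],
  ],
)

```text
t: 11.22
ee_pos: [522.5, 65.4, 51.9]
orientation: [1.137, 1.245, -1.144]
ft_force: [0.1, -0.3, 0.6]
width: 11.3
```

Call:
carry_out(
  commands=[
    [0,0,0,0,0,0],
    [0,0,0,0,0,0],
  ],
  grip=0.82,
)

```text
t: 11.48
ee_pos: [522.4, 65.6, 52.1]
orientation: [1.138, 1.247, -1.142]
ft_force: [0.2, 0.4, 0.3]
width: 15.6
```

```bash
python3 - <<'E'
from h import *
st(); print(inD(ctrl.get_obs()['ee_pos']))
E
```

```text
t 11.47 pos [522.4  65.6  52.1] x [ 0.001 -0.004 -1.   ] y [0.996 0.092 0.001] F [0.2 0.4 0.3] w 15.6 q [ 0.1   0.55  1.94 -0.01  0.65  0.02]
[-40.8   0.4  52.1]
```

Call:
carry_out(
  commands=[
    [-0.005,0,0,0,0,0],
    [-0.02,0,0,0,0,0],
    [-0.04,0,0.02,0,0,0],
    [-0.04,0,0.03,0,0,0],
  ],
)

```text
t: 11.98
ee_pos: [524.9, 14.9, 158.2]
orientation: [1.137, 1.253, -1.146]
ft_force: [0.4, -0.3, 0.5]
width: 15.8
```

```bash
python3 - <<'E'
from h import *
st(); print(inD(ctrl.get_obs()['ee_pos']))
shot('wrist','w7.png'); shot('top','top7.png'); shot('side','side7.png')
m=ymask('top7.png')
for x in range(250,300):
    c=np.nonzero(m[195:265,x])[0]
    if len(c): print(x,c.min()+195,c.max()+195,end=' | ')
print()
w=cv2.imread('pics/w7.png');t=cv2.imread('pics/top7.png')[200:265,235:315]
cv2.imwrite('pics/k.png',np.hstack([cv2.resize(w,(480,300)),cv2.resize(t,(320,260),interpolation=2)[np.r_[:260,[0]*40]]]))
E
```

```text
t 11.97 pos [524.9  14.9 158.2] x [-0.005 -0.003 -1.   ] y [ 0.996  0.092 -0.006] F [ 0.4 -0.3  0.5] w 15.8 q [ 0.01  0.37  1.89 -0.    0.88 -0.08]
[-91.6   2.6 158.2]
```

View pics/k.png

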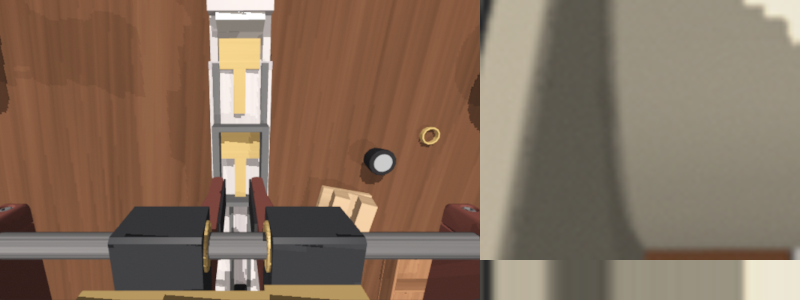

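Wrist view: blank lies flat at the lip between the rails (wide end (219–260, 38–70), tail to (240,115) in the 0.75-scale crop), the stack down in the magazine. That was the last picture; numeric checks from here on.

```bash
python3 - <<'E'
from h import *
m=ymask('w7.png'); m[:,:270]=0;m[:,370:]=0;m[165:]=0
ys,xs=np.nonzero(m)
print(ys.min(),ys.max())
for y in (ys.min()+1,60,80,85,90,95,110,140,ys.max()):
    c=np.nonzero(m[y])[0]; 
    if len(c): print(y,c.min(),c.max(),inD(onz('w7.png',c.min()-.5,y,54)),inD(onz('w7.png',c.max()+.5,y,54)))
print('nose',inD(onz('w7.png',320,ys.min()-.5,54)),'tail',inD(onz('w7.png',320,ys.max()+.5,54)))
# rim inner/outer far edge
img=cv2.imread('pics/w7.png'); print(img[:14,320].tolist()[::3])
plan([(D(20,.5,100),ori(J))],45,9)
E
```

```text
86 150
90 293 293 [-5.5 21.3 54. ] [-5.5 20.6 54. ]
140 318 321 [-42.    2.9  54. ] [-42.   -0.2  54. ]
150 315 325 [-49.6   5.2  54. ] [-49.6  -3.3  54. ]
nose [-2.4  1.  54. ] tail [-50.    0.9  54. ]
[[240, 244, 253], [240, 244, 253], [240, 244, 253], [240, 243, 253], [240, 243, 252]]
-- 3 rows to [516.6 126.2 100. ]
[0.0196, -0.0001, -0.0376, -0.09, 0.05, 0.0]
[0.0197, -0.0, -0.0375, -0.09, 0.05, 0.0]
[0.0197, 0.0, -0.0375, -0.09, 0.05, 0.0]
```

Call:
carry_out(
  commands=[
    [0.005,0,-0.0375,0,0,0],
    [0.015,0,-0.0375,0,0,0],
    [0.02,-0.001,-0.035,0,0,0],
    [0.02,0,0,0,0,0],
  ],
  grip=1,
)

```text
t: 12.62
ee_pos: [514.4, 126.9, 95.5]
orientation: [1.145, 1.248, -1.148]
ft_force: [-0.1, 0.3, -0.6]
width: 0.4
```

```bash
python3 - <<'E'
from h import *
st(); print(inD(ctrl.get_obs()['ee_pos']))
plan([(D(18,.7,64),ori(J))],20,9)
E
```

```text
t 12.62 pos [514.4 126.9  95.5] x [-0.001 -0.001 -1.   ] y [ 0.996  0.085 -0.001] F [-0.1  0.3 -0.6] w 0.4 q [ 0.22  0.47  1.92 -0.    0.75  0.14]
[21.   2.7 95.5]
-- 2 rows to [516.6 124.2  64. ]
[0.0158, 0.001, 0.0015, -0.24, 0.04, 0.04]
[0.0158, 0.001, 0.0015, -0.24, 0.04, 0.04]
```

Call:
carry_out(
  commands=[
    [0.016,0.001,0.0015,0,0,0],
    [0.016,0.001,0.0015,0,0,0],
  ],
)

```text
t: 12.88
ee_pos: [514.8, 124.5, 60.3]
orientation: [1.142, 1.251, -1.15]
ft_force: [0.3, -0.5, 0.1]
width: 0.2
```

```bash
python3 - <<'E'
from h import *
st(); print(inD(ctrl.get_obs()['ee_pos']))
plan([(D(18,.7,44),ori(J))],8,9)
E
```

```text
t 12.88 pos [514.8 124.5  60.3] x [-0.005 -0.002 -1.   ] y [ 0.996  0.086 -0.005] F [ 0.3 -0.5  0.1] w 0.2 q [ 0.22  0.54  1.93 -0.    0.68  0.13]
[18.5  2.5 60.3]
-- 3 rows to [516.6 124.2  44. ]
[0.0054, 0.0006, 0.0002, -0.14, 0.03, 0.09]
[0.0054, 0.0006, 0.0002, -0.14, 0.03, 0.09]
[0.0054, 0.0006, 0.0002, -0.14, 0.03, 0.09]
```

Call:
carry_out(
  commands=[
    [0.0054,0.0006,0,0,0,0],
    [0.0054,0.0006,0,0,0,0],
    [0.0048,0.0006,0,0,0,0],
  ],
)

```text
t: 13.25
ee_pos: [516.4, 123.7, 42.9]
orientation: [1.143, 1.251, -1.152]
ft_force: [-0.1, -0.4, 0.7]
width: 0.6
```

```bash
python3 - <<'E'
from h import *
st(); print(inD(ctrl.get_obs()['ee_pos']))
for f in ('top','side','wrist'): shot(f,f+'8.png')
m=ymask('top8.png')
for x in range(250,300):
    c=np.nonzero(m[195:265,x])[0]
    if len(c): print(x,c.min()+195,c.max()+195,end=' | ')
print()
m=ymask('side8.png')
for y in range(165,240,2):
    c=np.nonzero(m[y,240:310])[0]+240
    if len(c): print(y,c.min(),c.max(),end=' | ')
E
```

```text
t 13.25 pos [516.4 123.7  42.9] x [-0.006 -0.002 -1.   ] y [ 0.996  0.084 -0.006] F [-0.1 -0.4  0.7] w 0.6 q [ 0.21  0.57  1.93 -0.    0.65  0.13]
[17.6  0.9 42.9]

165 259 277 | 167 260 277 | 169 259 261 | 185 273 277 | 187 272 277 | 189 272 277 | 191 272 277 | 193 272 278 | 195 272 278 | 197 272 278 | 199 272 278 | 201 273 278 | 219 294 302 | 221 287 304 | 223 283 305 | 225 283 306 | 227 284 308 | 229 286 308 | 231 287 308 | 233 288 304 | 235 290 303 | 237 294 304 | 239 296 305 |
```

Tail strip at side cols 272–278, rows 185–201: the blank has tipped up. Retreat fingers.

Call:
carry_out(
  commands=[
    [-0.01,0,-0.002,0,0,0],
    [-0.03,0,-0.005,0,0,0],
    [-0.04,0,-0.01,0,0,0],
    [-0.03,0,0.03,0,0,0],
  ],
)

```text
t: 13.9
ee_pos: [517.3, 112.3, 157.2]
orientation: [1.14, 1.253, -1.152]
ft_force: [0.4, -0.3, -0.1]
width: 0.4
```

Call:
carry_out(
  commands=[
    [-0.02,0,0.055,0,0,0],
    [0,0,0.055,0,0,0],
    [0,0,0.055,0,0,0],
  ],
  grip=0.6,
)

```text
t: 14.28
ee_pos: [535.1, -53.9, 185.3]
orientation: [1.141, 1.247, -1.14]
ft_force: [0.7, 0.3, 0.3]
width: 27.4
```

```bash
python3 - <<'E'
from h import *
st(); print(inD(ctrl.get_obs()['ee_pos']))
for f in ('top','side','wrist'): shot(f,f+'9.png')
m=ymask('top9.png')
for x in range(250,300):
    c=np.nonzero(m[195:265,x])[0]
    if len(c): print(x,c.min()+195,c.max()+195,end=' | ')
print()
m=ymask('side9.png')
for y in range(165,240,2):
    c=np.nonzero(m[y,240:310])[0]+240
    if len(c): print(y,c.min(),c.max(),end=' | ')
print('wrist')
m=ymask('wrist9.png')
for y in range(0,230,6):
    c=np.nonzero(m[y,200:440])[0]+200
    if len(c): print(y,c.min(),c.max(),end=' | ')
E
```

```text
t 14.28 pos [535.1 -53.9 185.3] x [ 0.004 -0.002 -1.   ] y [0.996 0.092 0.004] F [0.7 0.3 0.3] w 27.4 q [-0.12  0.34  1.86 -0.    0.94 -0.21]
[-161.    -1.1  185.3]
269 231 237 | 270 231 237 | 271 231 238 | 272 225 238 | 273 225 246 | 274 238 246 | 
187 273 277 | 189 273 277 | 191 273 277 | 193 273 277 | 195 273 277 | 197 273 278 | 199 273 278 | 201 273 278 | 219 294 302 | 221 287 304 | 223 283 306 | 225 284 307 | 227 301 308 | 229 301 308 | 231 292 307 | 233 288 304 | 235 291 296 | 237 294 297 | 239 296 299 | wrist
84 288 337 | 90 288 337 | 96 288 337 | 102 288 337 | 108 288 337 | 114 289 337 | 120 309 317 | 126 309 316 | 132 313 316 | 138 309 316 | 144 309 313 | 150 308 316 | 156 308 320 | 162 308 320 | 168 308 320 |
```

```bash
python3 - <<'E'
from h import *
def tri(f1,p1,f2,p2):
    o1,d1=ray(f1,*p1); o2,d2=ray(f2,*p2)
    k=np.linalg.lstsq(np.c_[d1,-d2],o2-o1,rcond=None)[0]; return inD(o1+k[0]*d1),inD(o2+k[1]*d2)
print('tip',tri('top9.png',(268.7,234),'side9.png',(275.2,186)))
print('old tip t3', tri('t3.png',(280.6,234.6),'w4.png',(319,187)))
for z in (78,82,86): print(z,inD(onz('top9.png',268.7,234,z)))
print('wide', inD(onz('top9.png',273,235.5,40)),inD(onz('top9.png',274.5,242,40)))
hsv=cv2.cvtColor(cv2.imread('pics/top9.png'),cv2.COLOR_BGR2HSV)
print(hsv[234,262:284].tolist()); print(hsv[243,262:284].tolist())
m=ymask('side9.png'); 
for y in range(180,206): 
    c=np.nonzero(m[y,265:285])[0]+265
    print(y,c.min() if len(c) else '',c.max() if len(c) else '',end='|')
print([(x,z,proj('side9.png',D(x,0,z)).round(1)) for x,z in ((3,86),(-5,86),(-12,84),(2,50))])
E
```

```text
tip (array([ 6.4,  0.2, 83.6]), array([ 5.9, -1.4, 83.7]))
old tip t3 (array([-12.4,   2.7,  78. ]), array([-12.5,   0.8,  78.1]))
78 [ 7.2 -0.1 78. ]
82 [ 6.6  0.1 82. ]
86 [ 6.1  0.3 86. ]
wide [ 5.1  1.1 40. ] [ 3.3 12.6 40. ]
[[18, 36, 129], [17, 35, 130], [19, 32, 128], [17, 35, 130], [19, 33, 133], [20, 35, 144], [18, 69, 169], [19, 132, 218], [20, 152, 228], [19, 161, 193], [19, 155, 128], [19, 136, 90], [16, 74, 96], [11, 30, 121], [3, 21, 133], [5, 21, 134], [3, 19, 132], [11, 22, 128], [10, 22, 140], [14, 22, 150], [14, 22, 151], [12, 22, 151]]
[[18, 34, 128], [17, 38, 129], [19, 34, 129], [18, 34, 127], [18, 34, 129], [18, 33, 138], [18, 32, 143], [18, 32, 136], [16, 33, 131], [17, 28, 128], [18, 69, 152], [19, 138, 216], [20, 144, 229], [18, 93, 217], [12, 37, 213], [8, 21, 216], [8, 19, 217], [9, 15, 220], [14, 12, 229], [14, 12, 235], [14, 14, 236], [13, 13, 236]]
180  |181  |182  |183  |184  |185  |186 275 276|187 273 277|188 273 277|189 273 277|190 273 277|191 273 277|192 273 277|193 273 277|194 273 277|195 273 277|196 273 277|197 273 278|198 273 278|199 273 278|200 273 278|201 273 278|202 273 276|203  |204  |205  |[(3, 86, array([274.9, 185.9])), (-5, 86, array([276.5, 188.3])), (-12, 84, array([278. , 191.4])), (2, 50, array([276.1, 203.3]))]
```

Blank0 now stands nearly vertical in the well (tip ≈ x 6, z 84), at rest, fingers ≥0.1 m away for about 1 s. Now grasp by the tail edges with tool vertical.

```bash
python3 - <<'E'
from h import *
plan([(D(4.5,.5,150),ori(J))],45,9)
E
```

```text
-- 4 rows to [518.1 110.7 150. ]
[0.0086, -0.0007, -0.0415, -0.09, 0.03, -0.04]
[0.0086, -0.0006, -0.0415, -0.09, 0.03, -0.04]
[0.0086, -0.0005, -0.0415, -0.09, 0.03, -0.04]
[0.0087, -0.0004, -0.0415, -0.09, 0.03, -0.04]
```

Call:
carry_out(
  commands=[
    [0.008,-0.0006,-0.0415,0,0,0],
    [0.008,-0.0006,-0.0415,0,0,0],
    [0.008,-0.0006,-0.0415,0,0,0],
    [0.008,-0.0006,-0.0415,0,0,0],
    [0,0,0,0,0,0],
  ],
  grip=0.65,
)

```text
t: 15.05
ee_pos: [516.7, 120.3, 154.3]
orientation: [1.146, 1.244, -1.14]
ft_force: [-0.1, 0.3, 0.3]
width: 31.0
```

```bash
python3 - <<'E'
from h import *
st(); print(inD(ctrl.get_obs()['ee_pos']))
shot('side','side10.png'); m=ymask('side10.png')
for y in range(180,206,3): 
    c=np.nonzero(m[y,265:285])[0]+265
    print(y,c.min() if len(c) else '',c.max() if len(c) else '',end='|')
plan([(D(4.5,.5,100),ori(J)),(D(4.5,.5,67),ori(J))],25,9)
E
```

```text
t 15.05 pos [516.7 120.3 154.3] x [ 0.006 -0.001 -1.   ] y [0.996 0.088 0.006] F [-0.1  0.3  0.3] w 31.0 q [ 0.21  0.38  1.89 -0.    0.86  0.12]
[ 14.2   1.  154.3]
180  |183  |186 275 276|189 273 277|192 273 277|195 273 277|198 273 278|201 273 278|204  |-- 3 rows to [518.1 110.7 100. ]
[0.0182, -0.0, 0.0028, -0.11, 0.03, -0.12]
[0.0182, -0.0, 0.0028, -0.11, 0.03, -0.12]
[0.0182, 0.0, 0.0029, -0.11, 0.03, -0.12]
-- 2 rows to [518.1 110.7  67. ]
[0.0165, -0.0, 0.0, 0.0, 0.0, 0.0]
[0.0165, -0.0, 0.0, 0.0, 0.0, 0.0]
```

Call:
carry_out(
  commands=[
    [0.018,0,0.003,0,0,0],
    [0.018,0,0.003,0,0,0],
    [0.018,0,0.003,0,0,0],
  ],
)

```text
t: 15.48
ee_pos: [519.7, 110.3, 102.4]
orientation: [1.149, 1.241, -1.135]
ft_force: [0.1, 0.4, -0.3]
width: 30.9
```

```bash
python3 - <<'E'
from h import *
st(); print(inD(ctrl.get_obs()['ee_pos']))
plan([(D(4.5,.5,67),ori(J))],18,9)
E
```

```text
t 15.47 pos [519.7 110.3 102.4] x [ 0.012 -0.    -1.   ] y [0.996 0.089 0.012] F [ 0.1  0.4 -0.3] w 30.9 q [ 0.19  0.46  1.92 -0.    0.75  0.1 ]
[  4.   -1.1 102.4]
-- 2 rows to [518.1 110.7  67. ]
[0.0177, -0.001, -0.0003, -0.13, 0.04, -0.34]
[0.0177, -0.0009, -0.0003, -0.13, 0.04, -0.34]
```

Call:
carry_out(
  commands=[
    [0.017,-0.001,0,0,0,-0.3],
    [0.017,-0.001,0,0,0,-0.3],
  ],
)

```text
t: 15.72
ee_pos: [518.3, 109.4, 67.7]
orientation: [1.145, 1.247, -1.144]
ft_force: [0.3, -0.4, -0.1]
width: 30.6
```

Call:
carry_out(
  commands=[
    [0,0,0,0,0,0],
    [0,0,0,0,0,0],
    [0,0,0,0,0,0],
    [0,0,0,0,0,0],
  ],
  grip=1,
)

```text
t: 16.23
ee_pos: [518.3, 109.3, 67.4]
orientation: [1.144, 1.248, -1.144]
ft_force: [-0.1, 0.4, -0.8]
width: 11.6
```

```bash
python3 - <<'E'
from h import *
st(); print(inD(ctrl.get_obs()['ee_pos']))
plan([(D(4.5,.5,130),ori(J))],20,9)
E
```

```text
t 16.23 pos [518.3 109.3  67.4] x [ 0.001 -0.001 -1.   ] y [0.996 0.087 0.001] F [-0.1  0.4 -0.8] w 11.6 q [ 0.19  0.52  1.93 -0.    0.69  0.1 ]
[ 3.1  0.5 67.4]
-- 4 rows to [518.1 110.7 130. ]
[-0.0156, 0.0, -0.0003, -0.08, 0.02, -0.01]
[-0.0156, 0.0, -0.0003, -0.08, 0.02, -0.01]
[-0.0156, -0.0, -0.0003, -0.08, 0.02, -0.01]
[-0.0156, -0.0, -0.0004, -0.08, 0.02, -0.01]
```

Call:
carry_out(
  commands=[
    [-0.015,0,-0.001,0,0,0],
    [-0.02,0,-0.001,0,0,0],
    [-0.02,0,-0.001,0,0,0],
    [-0.03,0,0,0,0,0],
    [-0.02,0,0,0,0,0],
  ],
)

```text
t: 16.85
ee_pos: [517.6, 112.9, 179.1]
orientation: [1.144, 1.247, -1.144]
ft_force: [-0.3, 0.4, -1.5]
width: 11.2
```

```bash
python3 - <<'E'
from h import *
st(); print(inD(ctrl.get_obs()['ee_pos']))
for f in ('top','side','wrist'): shot(f,f+'11.png')
m=ymask('top11.png')
for x in range(240,300):
    c=np.nonzero(m[195:265,x])[0]
    if len(c): print(x,c.min()+195,c.max()+195,end=' | ')
print('side')
m=ymask('side11.png')
for y in range(120,220,4):
    c=np.nonzero(m[y,250:320])[0]+250
    if len(c): print(y,c.min(),c.max(),end=' | ')
z=ctrl.get_obs()['ee_pos'][2]
print([proj('side11.png',D(4,y,z-67+h)).round() for y,h in ((20,14),(-20,14),(20,40),(-20,40),(0,86))])
E
```

```text
t 16.85 pos [517.6 112.9 179.1] x [ 0.002 -0.001 -1.   ] y [0.996 0.088 0.002] F [-0.3  0.4 -1.5] w 11.2 q [ 0.19  0.34  1.88 -0.    0.92  0.11]
[  6.7   0.8 179.1]
side
124 268 274 | 128 269 274 | 132 269 318 | 136 269 274 | 140 267 275 | 144 268 283 | 148 265 284 | 152 260 283 | 156 260 283 | 160 261 283 | 164 261 267 | [array([262., 168.]), array([285., 163.]), array([261., 155.]), array([284., 150.]), array([271., 127.])]
```

```bash
python3 - <<'E'
from h import *
im=cv2.imread('pics/w3.png')
for y in (62,75,92,110,122):
    g=im[y,425:550].astype(int); print(y,' '.join(f'{a[0]}/{a[2]}' for a in g[::2]))
P=lambda u,v,z:onz('w3.png',u,v-209,z)[:2].round(1)
print('base left z14',P(447,262,14),P(433,333,14))
for z in (38,44):
    print(z,'Lblock R',P(497,262,z),P(480,340,z),'Rblock L',P(512,262,z),P(490,341,z),'L left',P(470,257,z),P(452,335,z),'R right',P(540,266,z),P(515,346,z))
E
```

```text
62 52/113 53/112 53/113 55/120 57/124 57/124 57/125 60/127 58/125 58/123 59/123 97/160 135/209 154/230 154/230 153/229 152/228 151/227 151/227 150/226 77/131 83/141 165/242 165/242 164/241 165/242 165/242 165/242 164/241 165/242 165/242 165/242 164/241 164/241 163/239 159/236 156/232 154/230 155/231 156/233 133/206 69/117 70/116 84/140 164/242 164/242 164/242 164/242 164/242 164/242 164/242 165/242 164/242 165/242 164/242 164/241 164/241 96/171 59/126 59/129 60/129 59/127 58/123
75 52/111 52/113 56/120 57/123 59/125 60/126 60/127 58/125 59/123 80/140 106/171 142/216 142/216 142/217 143/217 142/217 143/218 143/218 81/134 68/116 155/231 164/241 165/241 165/241 165/241 165/241 165/241 165/241 165/241 164/241 165/241 164/241 163/240 160/237 157/233 154/230 155/231 156/233 130/203 70/118 69/116 76/128 164/241 163/241 164/241 163/241 164/241 164/241 164/241 163/240 164/240 164/240 164/241 163/240 163/240 97/173 61/128 60/128 59/128 61/128 58/125 58/122 56/121
92 53/115 57/121 57/124 60/126 60/127 60/126 58/125 90/152 124/195 149/225 149/224 149/224 148/224 148/223 147/223 147/223 77/131 84
[... 964 characters left out ...]
 162/239 162/239 162/239 162/238 162/238 162/239 162/238 161/238 162/238 161/238 158/234 157/233 155/231 156/232 157/233 140/215 70/118 68/115 83/139 162/238 162/238 162/238 161/238 162/238 162/238 162/238 162/238 161/238 161/238 161/238 161/238 142/220 60/129 60/132 62/130 60/129 60/129 62/131 59/128 58/124 57/122 59/123 59/124 60/127 62/134 64/136 65/136
base left z14 [636.1 -39.9] [634.6 -97.1]
38 Lblock R [665.7 -41.4] [665.  -99.4] Rblock L [677.  -40.4] [673.1 -99.5] L left [644.8 -39.7] [642.1 -97.6] R right [698.7 -41.3] [ 693.8 -101.5]
44 Lblock R [663.  -42.6] [662.2 -99.4] Rblock L [674.  -41.7] [670.1 -99.5] L left [642.4 -41. ] [639.8 -97.6] R right [695.2 -42.6] [ 690.4 -101.5]
```

```bash
python3 - <<'E'
from h import *
for z in (37,44):
  for r,a,b,l,e in ((62,490,512.,468.5,539.5),(75,490,508.5,465,535),(92,485,502.5,460.5,529),(110,480,496.5,455,523.5),(122,477,493.5,452,520)):
    print(z,r,*[onz('w3.png',u,r,z)[:2].round(1) for u in (l,a,b,e)])
print([onz('w3.png',u,r,14)[:2].round(1) for u,r in ((449,62),(444.5,75),(440,92),(435.5,110),(433,122))])
E
```

```text
37 62 [646.  -49.3] [662.3 -47.9] [679.  -46.4] [699.8 -44.6]
37 75 [645.2 -58.8] [664.3 -57.1] [678.5 -55.9] [698.7 -54.1]
37 92 [644.2 -71.4] [663.1 -69.7] [676.7 -68.5] [697.1 -66.7]
37 110 [642.5 -85.2] [662.1 -83.4] [675.  -82.3] [696.1 -80.4]
37 122 [641.9 -94.5] [661.6 -92.7] [674.7 -91.5] [695.6 -89.7]
44 62 [643.3 -50.6] [659.2 -49.2] [675.4 -47.8] [695.7 -46. ]
44 75 [642.5 -59.8] [661.1 -58.2] [674.9 -57. ] [694.6 -55.2]
44 92 [641.5 -72.1] [660.  -70.5] [673.2 -69.3] [693.1 -67.5]
44 110 [639.8 -85.5] [658.9 -83.8] [671.5 -82.7] [692.1 -80.9]
44 122 [639.2 -94.6] [658.5 -92.9] [671.2 -91.7] [691.6 -89.9]
[array([639. , -46.6]), array([637.2, -56.9]), array([635.9, -70.6]), array([634.7, -85.4]), array([634.3, -95.5])]
```

```bash
cat >> h.py <<'E'
RY=-0.09; RX=np.array([np.cos(RY),np.sin(RY),0]); ZS=np.cos(.26)*np.array([0,0,1.])-np.sin(.26)*RX
XS=np.cos(.26)*RX+np.sin(.26)*np.array([0,0,1.]); YS=np.array([-RX[1],RX[0],0]); S=np.array([674.5,-71,14.])
SO=ori(RY+np.pi/2,-ZS)
def inS(p): d=np.asarray(p)-S; return np.array([d@XS,d@YS,d@ZS]).round(1)
E
python3 - <<'E'
from h import *
plan([(S+ZS*140,SO)],45,9)
E
```

```text
-- 9 rows to [638.7 -67.8 149.3]
[0.0033, 0.0116, 0.0212, -8.82, -1.36, 1.14]
[0.004, 0.0081, 0.0226, -8.82, -1.36, 1.14]
[0.0047, 0.0045, 0.0235, -8.82, -1.36, 1.14]
[0.0053, 0.0008, 0.0238, -8.82, -1.36, 1.14]
[0.0058, -0.003, 0.0235, -8.82, -1.36, 1.14]
[0.0063, -0.0067, 0.0226, -8.82, -1.36, 1.14]
[0.0066, -0.0102, 0.0211, -8.82, -1.36, 1.14]
[0.0069, -0.0134, 0.0192, -8.82, -1.36, 1.14]
[0.007, -0.0163, 0.0167, -8.82, -1.36, 1.14]
```

Call:
carry_out(
  commands=[
    [0.0033,0.0116,0.0212,-8.8,-1.4,1.1],
    [0.004,0.008,0.0226,-8.8,-1.4,1.1],
    [0.0047,0.0045,0.0235,-8.8,-1.4,1.1],
    [0.0053,0.0008,0.0238,-8.8,-1.4,1.1],
    [0.0058,-0.003,0.0235,-8.8,-1.4,1.1],
    [0.0063,-0.0067,0.0226,-8.8,-1.4,1.1],
    [0.0066,-0.0102,0.021,-8.8,-1.4,1.1],
    [0.0069,-0.0134,0.019,-8.8,-1.4,1.1],
  ],
)

```text
t: 18.0
ee_pos: [624.7, -49.3, 145.0]
orientation: [0.139, 1.335, -0.17]
ft_force: [0.4, -0.1, -0.8]
width: 11.6
```

```bash
python3 - <<'E'
from h import *
st(); print(inS(ctrl.get_obs()['ee_pos']))
plan([(S+ZS*125,SO)],45,9)
E
```

```text
t 18.0 pos [624.7 -49.3 145. ] x [ 0.224 -0.043 -0.974] y [0.202 0.979 0.003] F [ 0.4 -0.1 -0.8] w 11.6 q [-0.09  0.44  1.84 -0.04  0.63 -1.42]
[-16.1  17.1 139.9]
-- 1 rows to [642.5 -68.1 134.8]
[0.0148, -0.0148, 0.0184, -6.37, -1.68, 1.42]
```

Call:
carry_out(
  commands=[
    [0.002,-0.0148,0.0184,-6.4,-1.7,1.4],
    [0,0,0,0,0,0],
  ],
)

```text
t: 18.25
ee_pos: [638.6, -69.2, 144.5]
orientation: [0.057, 1.313, -0.075]
ft_force: [-1.0, 0.6, -0.5]
width: 11.1
```

```bash
python3 - <<'E'
from h import *
shot('side','side12.png')
st(); o=ctrl.get_obs(); p=o['ee_pos']; q=R.from_rotvec(o['orientation']); print(inS(p))
m=ymask('side12.png')
for y in range(150,290,4):
    c=np.nonzero(m[y,350:440])[0]+350
    if len(c): print(y,c.min(),c.max(),end=' | ')
print()
for l,w,n in ((53,20,'noseF'),(53,-20,'noseN'),(25,20,'wF'),(25,-20,'wN'),(10,0,'tail'),(-15,0,'tip')):
    print(n,proj('side12.png',p+q.apply([l,w,0])).round(1), 'dz5:',proj('side12.png',p+q.apply([l,w,5])).round(1))
c=cv2.imread('pics/side12.png')[190:270,365:425]; hsv=cv2.cvtColor(c,cv2.COLOR_BGR2HSV)
print(hsv[20:52:4,0:50:2,0].tolist()); print(hsv[20:52:4,0:50:2,1].tolist())
E
```

```text
t 18.3 pos [637.9 -68.4 144.3] x [ 0.252 -0.023 -0.967] y [ 0.088  0.996 -0.001] F [-0.7  0.4  0.2] w 11.3 q [-0.13  0.45  1.83  0.02  0.6  -1.63]
[ -2.   -0.7 135.3]
150 352 360 | 154 351 351 | 166 361 364 | 170 360 363 | 182 432 432 | 210 383 388 | 214 383 418 | 218 384 420 | 222 385 419 | 226 387 392 | 230 389 393 | 234 391 396 | 238 393 407 | 242 410 410 | 246 379 412 | 254 417 417 | 258 374 405 | 262 383 383 | 266 385 419 | 270 387 409 | 274 389 416 | 278 400 408 | 282 393 402 | 
noseF [387.1 221.6] dz5: [390.1 220.5]
noseN [396.9 238.2] dz5: [400.1 237. ]
wF [384.3 208. ] dz5: [387.4 206.8]
wN [394.2 224.3] dz5: [397.5 223.1]
tail [387.6 208.3] dz5: [390.9 207.1]
tip [385. 195.] dz5: [388.3 193.8]
[[11, 11, 11, 11, 11, 11, 12, 12, 11, 17, 17, 18, 14, 12, 11, 12, 11, 12, 12, 12, 11, 11, 11, 11, 12], [11, 10, 11, 12, 11, 11, 11, 11, 11, 18, 20, 19, 17, 12, 11, 11, 11, 11, 11, 12, 11, 12, 16, 17, 18], [11, 11, 10, 11, 11, 11, 11, 12, 11, 15, 19, 19, 18, 14, 11, 12, 11, 11, 11, 11, 11, 13, 21, 18, 14], [11, 11, 11, 11, 11, 11, 11, 11, 11, 12, 17, 19, 19, 19, 15, 11, 11, 12, 12, 11,
[... 718 characters left out ...]
146, 149, 145, 146, 148, 147, 152, 146, 147, 150, 146, 150, 149, 147, 148, 145, 153, 147], [147, 146, 147, 143, 142, 145, 145, 147, 144, 146, 145, 146, 149, 152, 146, 133, 141, 150, 151, 150, 147, 148, 147, 147, 154], [148, 147, 147, 147, 145, 142, 147, 146, 145, 146, 126, 140, 148, 147, 108, 3, 4, 4, 65, 143, 150, 148, 150, 145, 149], [144, 151, 148, 145, 144, 144, 143, 148, 149, 148, 104, 47, 130, 149, 141, 32, 2, 2, 4, 110, 148, 146, 152, 148, 149], [144, 144, 145, 149, 146, 147, 145, 143, 144, 150, 131, 47, 64, 140, 148, 139, 55, 23, 87, 145, 147, 146, 150, 149, 152], [143, 143, 143, 143, 151, 146, 145, 145, 146, 144, 137, 88, 36, 42, 136, 141, 122, 123, 120, 82, 61, 113, 147, 147, 146]]
```

```bash
python3 - <<'E'
from h import *
plan([(S+ZS*95+XS*1.5,SO)],20,9)
E
```

```text
-- 3 rows to [651.6 -68.9 106.2]
[0.0134, 0.0002, 0.0012, 0.04, -0.08, 0.0]
[0.0134, 0.0002, 0.0012, 0.04, -0.08, 0.0]
[0.0134, 0.0002, 0.0012, 0.04, -0.08, 0.0]
```

Call:
carry_out(
  commands=[
    [0.0134,0,0.0012,0,0,0],
    [0.0134,0,0.0012,0,0,0],
    [0.012,0,0.0012,0,0,0],
  ],
)

```text
t: 18.68
ee_pos: [650.7, -67.6, 104.9]
orientation: [0.059, 1.316, -0.076]
ft_force: [-0.6, -0.1, -0.1]
width: 11.4
```

```bash
python3 - <<'E'
from h import *
st(); print(inS(ctrl.get_obs()['ee_pos']))
plan([(S+ZS*72+XS*1.5,SO)],12,9)
E
```

```text
t 18.68 pos [650.7 -67.6 104.9] x [ 0.25  -0.022 -0.968] y [0.089 0.996 0.   ] F [-0.6 -0.1 -0.1] w 11.4 q [-0.13  0.53  1.82  0.02  0.54 -1.62]
[ 0.1  1.2 94. ]
-- 2 rows to [657.5 -69.5  84. ]
[0.011, -0.0006, 0.0007, 0.01, -0.17, -0.0]
[0.011, -0.0006, 0.0007, 0.01, -0.17, -0.0]
```

Call:
carry_out(
  commands=[
    [0.01,-0.0006,0.001,0,0,0],
    [0.008,-0.0006,0.0007,0,0,0],
  ],
)

```text
t: 18.92
ee_pos: [656.8, -68.7, 85.6]
orientation: [0.059, 1.317, -0.076]
ft_force: [-0.6, -0.6, -0.3]
width: 11.1
```

```bash
python3 - <<'E'
from h import *
st(); print(inS(ctrl.get_obs()['ee_pos']))
plan([(S+ZS*60+XS*1.5,SO)],8,9)
shot('side','side13.png'); m=ymask('side13.png')
for y in range(214,262,3):
    c=np.nonzero(m[y,372:412])[0]+372
    if len(c): print(y,c.min(),c.max(),end=' | ')
o=ctrl.get_obs();p=o['ee_pos'];q=R.from_rotvec(o['orientation'])
for l,w,n in ((53,20,'noseF'),(53,-20,'noseN'),(25,20,'wF'),(25,-20,'wN'),(0,0,'tail')): print(n,proj('side13.png',p+q.apply([l,w,0])).round(1))
E
```

```text
t 18.93 pos [656.8 -68.7  85.6] x [ 0.249 -0.022 -0.968] y [0.089 0.996 0.   ] F [-0.6 -0.6 -0.3] w 11.1 q [-0.13  0.57  1.81  0.02  0.52 -1.62]
[ 1.2  0.7 73.8]
-- 2 rows to [660.6 -69.7  72.4]
[0.0069, -0.0003, 0.0002, 0.03, -0.22, -0.01]
[0.0069, -0.0003, 0.0002, 0.03, -0.22, -0.01]
238 407 407 | 241 390 409 | 244 385 411 | 247 391 398 | 250 392 400 | 253 394 402 | 256 396 402 | 259 397 402 | noseF [394.2 248.6]
noseN [403.8 265.4]
wF [391.8 236.3]
wN [401.5 253. ]
tail [394.4 232.9]
```

No contact with nose ~10 mm below the mouth: it's in the slot. Continue to the floor.

Call:
carry_out(
  commands=[
    [0.007,-0.0003,0.0002,0,0,0],
    [0.006,0,0,0,0,0],
  ],
)

```text
t: 19.23
ee_pos: [660.5, -69.6, 71.8]
orientation: [0.059, 1.318, -0.076]
ft_force: [0.1, -0.4, -0.3]
width: 11.1
```

Call:
carry_out(
  commands=[
    [0.003,0,0,0,0,0],
  ],
)

```text
t: 19.35
ee_pos: [661.3, -69.7, 68.6]
orientation: [0.059, 1.318, -0.076]
ft_force: [-0.6, 0.0, -0.2]
width: 11.2
```

```bash
python3 - <<'E'
from h import *
st(); print(inS(ctrl.get_obs()['ee_pos']))
E
```

```text
t 19.35 pos [661.3 -69.7  68.6] x [ 0.248 -0.022 -0.968] y [0.089 0.996 0.   ] F [-0.6  0.  -0.2] w 11.2 q [-0.13  0.6   1.8   0.02  0.49 -1.63]
[ 1.2  0.1 56.2]
```

Call:
carry_out(
  commands=[
    [0.002,0,0,0,0,0],
  ],
)

```text
t: 19.48
ee_pos: [661.8, -69.8, 66.6]
orientation: [0.059, 1.318, -0.076]
ft_force: [0.5, 0.3, -0.1]
width: 11.6
```

Call:
carry_out(
  commands=[
    [0.002,0,0,0,0,0],
  ],
)

```text
t: 19.6
ee_pos: [662.4, -69.9, 64.7]
orientation: [0.059, 1.317, -0.076]
ft_force: [0.1, -0.5, -0.5]
width: 11.4
```

Call:
carry_out(
  commands=[
    [0.0015,0,0,0,0,0],
  ],
)

```text
t: 19.73
ee_pos: [663.5, -70.0, 64.5]
orientation: [0.059, 1.316, -0.076]
ft_force: [-7.0, 0.8, 19.1]
width: 11.8
```

Call:
carry_out(
  commands=[
    [0.0015,0,0,0,0,0],
  ],
)

```text
t: 19.85
ee_pos: [664.3, -70.1, 64.7]
orientation: [0.059, 1.314, -0.076]
ft_force: [-7.9, 0.7, 17.0]
width: 11.4
```

Call:
carry_out(
  commands=[
    [-0.0008,0,-0.001,0,0,0],
    [0,0,0,0,0,0],
    [0,0,0,0,0,0],
    [0,0,0,0,0,0],
  ],
  grip=0.6,
)

```text
t: 20.35
ee_pos: [663.6, -70.0, 65.9]
orientation: [0.059, 1.313, -0.076]
ft_force: [-0.6, -0.7, 0.9]
width: 35.1
```

Call:
carry_out(
  commands=[
    [-0.01,0,0,0,0,0],
    [-0.025,0,0,0,0,0],
    [-0.04,0,0,0,0,0],
    [-0.05,0,0,0,0,0],
    [-0.05,0,0,0,0,0],
  ],
)

```text
t: 20.98
ee_pos: [615.9, -65.7, 236.9]
orientation: [0.059, 1.321, -0.076]
ft_force: [0.7, -0.7, 0.0]
width: 35.0
```

```bash
python3 - <<'E'
from h import *
st(); print(inS(ctrl.get_obs()['ee_pos']))
shot('side','side14.png'); shot('wrist','wrist14.png');shot('top','top14.png')
for f,(r0,r1,c0,c1) in (('side14.png',(205,295,372,440)),('top14.png',(130,185,345,400))):
    m=ymask(f); m0=ymask('side0.png' if 'side' in f else 'top0.png'); n=m&~m0
    ys,xs=np.nonzero(n[r0:r1,c0:c1])
    print(f,len(ys)); 
    for y in range(r0,r1,3):
        c=np.nonzero(m[y,c0:c1])[0]+c0
        if len(c) and y<262: print(y,c.min(),c.max(),end=' | ')
    print()
P=lambda x,y,z:proj('side14.png',S+XS*x+YS*y+ZS*z).round(1)
print('expected side tip',P(-4,0,72),'wF',P(-4,20,28),'wN',P(-4,-20,28),'tail base',P(-4,0,30))
T=lambda x,y,z:proj('top14.png',S+XS*x+YS*y+ZS*z).round(1)
print('top tip',T(-4,0,72),T(-4,0,30))
d=cv2.absdiff(cv2.imread('pics/side14.png'),cv2.imread('pics/side0.png')).max(2)>40
for y in range(205,262,4):
    c=np.nonzero(d[y,372:430])[0]+372
    if len(c): print(y,c.min(),c.max(),len(c),end=' | ')
E
```

```text
t 20.98 pos [615.9 -65.7 236.9] x [ 0.245 -0.022 -0.969] y [0.089 0.996 0.   ] F [ 0.7 -0.7  0. ] w 35.0 q [-0.13  0.3   1.81  0.01  0.79 -1.62]
[  0.4   0.  230.6]
side14.png 207
214 410 418 | 217 408 420 | 220 409 420 | 235 389 395 | 238 390 407 | 241 391 409 | 244 385 411 | 247 392 397 | 250 393 398 | 253 380 402 | 256 396 401 | 259 397 420 | 
top14.png 0

expected side tip [391.6 234.7] wF [391.1 246.4] wN [400.5 263.2] tail base [395.5 253.7]
top tip [377.2 154.6] [374.6 154.3]
233 389 393 5 | 237 389 395 7 | 241 391 394 4 | 245 392 395 4 | 249 392 396 5 | 253 394 399 6 | 257 396 399 4 | 261 398 401 4 |
```

```bash
python3 - <<'E'
from h import *
def diff(a,b,r): 
    r0,r1,c0,c1=r; return (cv2.absdiff(cv2.imread('pics/'+a),cv2.imread('pics/'+b)).max(2)>40)[r0:r1,c0:c1].mean().round(3)
shot('side','side15.png')
print('blank settle',diff('side14.png','side15.png',(205,295,372,440)),'post vs start',diff('side0.png','side15.png',(270,320,335,362)))
for f in ('side0.png','side15.png'):
    m=ymask(f)[212:245,275:315]; ys,xs=np.nonzero(m); print(f,len(ys),xs.min()+275,xs.max()+275,ys.min()+212,ys.max()+212)
    g=cv2.imread('pics/'+f)[270:320,325:375].max(2)<50; ys,xs=np.nonzero(g); print('post',xs.mean().round(1)+325,ys.mean().round(1)+270)
print('drop expected',[ (proj('side0.png',D(-104,0,z))).round(1) for z in (66,62)])
print(ctrl.close_job())
E
```

```text
blank settle 0.0 post vs start 0.0
side0.png 273 282 308 215 241
post 352.3 310.1
side15.png 251 283 308 218 242
post 352.3 309.2
drop expected [array([299.1, 231.2]), array([299.1, 233.2])]
the job is handed in; nothing more can be done
None
```

The blank is standing in the rack's slot, wide end down. The job was handed in at about 21 s of the 59 s allowed. No verdict was reported.

**What I did**
- I pushed the pusher to its stop and drew it back. The push overshot, leaving the nose about 27 mm past the lip instead of 21. The blank tipped into the well by itself at some point during or after the draw-back.
- Step 2 may not have counted at that point. So I took the blank by the tail edges, held it level over the lip and laid it flat again. The wrist camera then put its nose about 22 mm past the lip, with the pusher back and the stack dropped.
- I pressed the wide end down about 10 mm. The blank tipped up and stood by itself in the well. I took the fingers away, lifted it by the tail and lowered it into the slot until it met the floor (17–19 N), then released it.

**Last checks (side camera)**
- **Blank in slot:** its tip and tail are within 2–3 pixels of where a blank in the slot should appear, and it did not move between two pictures.
- **Pusher:** the post is unchanged from the start picture, so it is fully back.
- **Stack:** its top edge is about 3 pixels lower than at the start; one blank's thickness should show as about 2.
- **Arm:** clear of everything.

**What disagreed or is uncertain**
- **Lean in the well:** after the press the blank stood almost upright, not at the 62 to 82 degrees described.
- **Accidental tip:** I don't know exactly when the first tip happened. If step 2 had already been met by then, the extra laying flat should do no harm.
- **Top camera:** it was about 2.5 mm off sideways from where the gripper found the post. I used the gripper's position.
- **Last top picture:** it showed no sign of the blank in the slot (probably hidden by the arm), so that check rests on the side camera alone.

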